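# Empty the catch tray, pack the castings and close the carton

### The job

Take every finished casting out of the machine's catch tray and pack it into the cardboard carton, and put the sawn-off bar end that fell among them into the small scrap pan. Once all the castings are in, close the carton: fold the two short end flaps down flat first, then the two long flaps down flat over them. Leave the other things on the bench where they are.

Things in the scene. Friction and masses are not known exactly. Their poses are not given: they have to be found in the camera images.
- catch_tray: open blue catch tray, outside 220 (own x) x 260 (own y) x 16 high, walls and floor 4 thick, fixed; origin: centre of its underside, z up. On its own +y side a sheet-metal chute 100 wide ends over the rim (lip at own y = 122, 45 high; 100 high at y = 210), from a fixed grey machine that fills own x -60 to 260, y 210 to 430, 150 high, 220 where x is over 125.
- carton: open cardboard carton, outside 150 (own x) x 230 (own y) x 72 high, walls and floor 4 thick, fixed; origin: centre of its underside on the bench, z up. Four flaps hinge on the top edges of its walls, each 73 from crease to free edge and 4 thick: two short end flaps (150 wide, +y and -y walls) and two long ones (230 wide, +x and -x walls), which meet over the middle.
- flap_left (a joint): short end flap on the carton's own +y wall, hinge line at own y = 115, 74 high. Joint: 0 = folded shut (level over the mouth), 1.57 = upright, up to 2.9 = laid open outwards; starts open at 2.1 to 2.5. A stiff crease holds it wherever it is left; about 0.6 N at its free edge turns it, but a level push on the edge of a wide-open flap jams: lift as you push.
- flap_right (a joint): short end flap on the carton's own -y wall, hinge line at own y = -115, 74 high. Joint: 0 = folded shut (level over the mouth), 1.57 = upright, up to 2.9 = laid open outwards; starts open at 2.1 to 2.5. A stiff crease holds it wherever it is left; about 0.6 N at its free edge turns it, but a level push on the edge of a wide-open flap jams: lift as you push.
- flap_near (a joint): long flap on the carton's own -x wall (robot's side), hinge line at own x = -75, 79 high. Joint: 0 = folded shut (level over the mouth), 1.57 = upright, up to 2.9 = laid open outwards; starts open at 2.1 to 2.5. A stiff crease holds it wherever it is left; about 0.6 N at its free edge turns it, but a level push on the edge of a wide-open flap jams: lift as you push.
- flap_far (a joint): long flap on the carton's own +x wall (far side), hinge line at own x = 75, 79 high. Joint: 0 = folded shut (level over the mouth), 1.57 = upright, up to 2.9 = laid open outwards; starts open at 2.1 to 2.5. A stiff crease holds it wherever it is left; about 0.6 N at its free edge turns it, but a level push on the edge of a wide-open flap jams: lift as you push.
- scrap_pan: small open dark steel scrap pan, outside 100 (own x) x 110 (own y) x 40 high, walls and floor 3 thick, fixed; origin: centre of its underside on the bench.
- casting1: finished aluminium casting: flange 56 (own x) x 52 (own y) x 10 thick with a square boss 28 x 28 rising from its middle to 50 above the underside, 0.1 to 0.2 kg, flange down in the catch tray at the start. Origin: centre of the flange's underside; own z points up along the boss. May be absent.
- casting2: finished aluminium casting: flange 56 (own x) x 52 (own y) x 10 thick with a square boss 28 x 28 rising from its middle to 50 above the underside, 0.1 to 0.2 kg, flange down in the catch tray at the start. Origin: centre of the flange's underside; own z points up along the boss. May be absent.
- casting3: finished aluminium casting: flange 56 (own x) x 52 (own y) x 10 thick with a square boss 28 x 28 rising from its middle to 50 above the underside, 0.1 to 0.2 kg, flange down in the catch tray at the start. Origin: centre of the flange's underside; own z points up along the boss. May be absent.
- casting4: finished aluminium casting: flange 56 (own x) x 52 (own y) x 10 thick with a square boss 28 x 28 rising from its middle to 50 above the underside, 0.1 to 0.2 kg, flange down in the catch tray at the start. Origin: centre of the flange's underside; own z points up along the boss. May be absent.
- casting5: finished aluminium casting: flange 56 (own x) x 52 (own y) x 10 thick with a square boss 28 x 28 rising from its middle to 50 above the underside, 0.1 to 0.2 kg, flange down in the catch tray at the start. Origin: centre of the flange's underside; own z points up along the boss. May be absent.
- bar_end: sawn-off end of square steel bar, a plain block 60 (own x) x 25 x 25, 0.25 kg, lying among the castings in the catch tray; origin: centre of its underside.
- tape_roll: bystander: roll of yellow tape lying flat, 60 dia x 22 high, origin at the centre of its underside
- screwdriver: bystander: screwdriver lying on the bench near the robot
- brush: bystander: bench brush lying on the bench
- oil_bottle: bystander: white bottle with red cap, 52 dia x 130 high, origin under its centre
- paper_cup: bystander: cup, 64 dia x 80 high, origin under its centre
- wrench: bystander: wrench lying on the bench at the right
Not all that is in view belongs to the job. Several things have the shape of the bar_end; the one meant has the colours described above.

How it is judged:
On the way, in this order (a step that is already met when the one before it is completed fails the run):
1. all castings are in the carton, its four flaps still open (x of casting1 in the frame of carton between -0.071 and 0.071 m and y of casting1 in the frame of carton between -0.111 and 0.111 m and z of casting1 in the frame of carton between -0.002 and 0.06 m and x of casting2 in the frame of carton between -0.071 and 0.071 m and y of casting2 in the frame of carton between -0.111 and 0.111 m and z of casting2 in the frame of carton between -0.002 and 0.06 m and x of casting3 in the frame of carton between -0.071 and 0.071 m and y of casting3 in the frame of carton between -0.111 and 0.111 m and z of casting3 in the frame of carton between -0.002 and 0.06 m and x of casting4 in the frame of carton between -0.071 and 0.071 m and y of casting4 in the frame of carton between -0.111 and 0.111 m and z of casting4 in the frame of carton between -0.002 and 0.06 m and x of casting5 in the frame of carton between -0.071 and 0.071 m and y of casting5 in the frame of carton between -0.111 and 0.111 m and z of casting5 in the frame of carton between -0.002 and 0.06 m and value of joint each of flap_left, flap_right, flap_near, flap_far above 1 rad), for 0.2 s.
2. both short end flaps are folded down, both long flaps still open (value of joint each of flap_left, flap_right below 0.15 rad and value of joint each of flap_near, flap_far above 0.6 rad), for 0.2 s.
3. both long flaps are folded down over the end flaps (value of joint each of flap_left, flap_right, flap_near, flap_far below 0.15 rad), for 0.2 s.
At the end, for the whole second after the job is handed in: Every casting present lies at rest inside the carton (its origin between the walls and less than 60 mm above the carton's underside), the bar end lies at rest in the scrap pan, and all four carton flaps are within 0.15 rad of shut (all of step 3 and x of casting1 in the frame of carton between -0.071 and 0.071 m and y of casting1 in the frame of carton between -0.111 and 0.111 m and z of casting1 in the frame of carton between -0.002 and 0.06 m and x of casting2 in the frame of carton between -0.071 and 0.071 m and y of casting2 in the frame of carton between -0.111 and 0.111 m and z of casting2 in the frame of carton between -0.002 and 0.06 m and x of casting3 in the frame of carton between -0.071 and 0.071 m and y of casting3 in the frame of carton between -0.111 and 0.111 m and z of casting3 in the frame of carton between -0.002 and 0.06 m and x of casting4 in the frame of carton between -0.071 and 0.071 m and y of casting4 in the frame of carton between -0.111 and 0.111 m and z of casting4 in the frame of carton between -0.002 and 0.06 m and x of casting5 in the frame of carton between -0.071 and 0.071 m and y of casting5 in the frame of carton between -0.111 and 0.111 m and z of casting5 in the frame of carton between -0.002 and 0.06 m and x of bar_end in the frame of scrap_pan between -0.047 and 0.047 m and y of bar_end in the frame of scrap_pan between -0.052 and 0.052 m and z of bar_end in the frame of scrap_pan between -0.002 and 0.05 m and linear speed of each of casting1, casting2, casting3, casting4, casting5, bar_end below 0.03 m/s); the robot touches nothing.
It fails at once if a bystander (tape roll, screwdriver, brush, oil bottle, cup, wrench) is shoved more than 60 mm from its place (distance of any of tape_roll, screwdriver, brush, oil_bottle, paper_cup, wrench from where it was at the start of the episode above 0.06 m).
Of casting1, casting2, casting3, casting4, casting5 only 3 to 5 are there at a start; the rules pass over those that are not, and their reading is None.
At some moment in a run one of casting1, casting2, casting3, casting4, casting5, bar_end may be knocked a few centimetres aside while the robot is not near it.
Once in a run the grip may slacken for a moment while it holds something.
It also fails if it takes over 210 s, if anything falls off the work surface, if the arm or the gripper's body presses on something with over 40 N, if the wrist force passes 120 N, or if a joint passes its speed limit or range.

### The arm

A 6-joint arm with a two-finger parallel gripper is mounted at the origin on the work surface. World frame = base frame: x ahead of the robot, y to its left, z up, the work surface at z = 0. Lengths are in m, angles in rad, forces in N, time in s.
With the tool pointing down it reaches from about 0.35 to 0.95 m from the base axis. Payload 17.4 kg.
Tool frame: the origin (TCP) lies on the centre line of the jaws, within the pads' length; the fingertips stand 19 mm ahead of it and the grasp point (between the pads) is the TCP; z points along the fingers, y is the line along which they close (so a half turn about z gives the same grasp; the last joint's range is limited). The gripper opens to 93 mm and grips with 3 to 60 N. Pads are 15 mm wide; open, the fingers measure 128 mm over their backs; the gripper's body (75 mm by 188 mm) begins 65 mm behind the grasp point.
Start: joints at [1.069, 0.116, 1.442, -0, 1.584, -0.038], TCP at [0.302, 0.604, 0.238] pointing down, gripper open.
Joint ranges: [-2.83, 2.83], [-0.83, 2.19], [0.07, 2.5], [-1.14, 4.28], [0.01, 3], [-2.97, 2.97]. Speed limits (rad/s): [1.89, 1.89, 2.22, 3.14, 3.14, 3.14].

### API

Orientations are given as a unit quaternion [x, y, z, w].
In Python, from cell import env, vision gives the robot as it stands.
- The arm moves only by the tool arm_command, never from a script. Its argument "commands" is a list of rows, each an object of numbers: "fingers": the opening, from -1 (shut) to 1 (fully open); "tx", "ty", "tz": the shift along the tool's x, y, z in m; "ax", "ay", "az": the turn, a rotation vector about the tool's x, y, z in degrees. A call has 1 to 8 rows; each row is the pose to reach, as a shift and turn from the pose commanded when the call began, along the tool's axes at that moment; what a row does not reach only later rows make up. A row lasts 1/12 s, in which the tool goes at most 41.7 mm and 7.16 degrees, less where a joint would pass 70% of its speed; a pose out of reach is approached as far as the arm can. A call with a gripper value outside its range is refused whole. The fingers move at their own pace and stop on an object; "newtons" is the grip in N (left out, the last holds). Time passes only in rows, so rows that repeat a pose let the fingers close. It gives the time, the measured TCP pose, the force, the opening and the grip force at its end, in the units of the state.
- env.sense(): the state, without advancing time (a new reading comes with each control period).
- vision.read_camera(name): name is "scene" or "top" or "wrist"; returns a dict with "pixels" (400x640x3 uint8, red, green, blue), "fx", "fy", "cx", "cy" (pixels), "cam_to_world" (4x4, takes a point from camera to world coordinates). Camera axes: x right, y down, z forward; pixel columns grow to the right and rows downward; lengths in m; the calibration is good to about 2 mm. A picture is of the moment at which its call begins. There is no depth.
- env.sign_off(): hands the job in; it is judged then, once.
The state is a dict: "clock": time; "qpos": joint angles; "qd": joint speeds; "joint_torque": joint torques, N m; "tool_pos": TCP position; "tcp_rot": TCP orientation; "contact_force": force on the tool from outside, world axes, zero at the start; "torque": the same for the moment, N m; "opening": finger opening in m; "finger_force": force on a finger pad.
Only numpy, scipy, OpenCV 4.12 (cv2) and the standard library are available. Lean on these libraries where they do the work, as an engineer would, in place of code of your own. Each camera call takes 0.05 s, during which the arm holds its last target. There are 200 camera calls.

## Working session

There is one attempt and no reset: what is moved stays moved. The work goes in short steps, Python scripts to look and compute and a tool call to move; the robot and the scene stay as the last step left them, time stands still between calls to the robot, and variables do not carry over. Pictures are saved under pics/ and viewed, at most 14 in all, crops included, and the job is handed in when it is done.

Besides the shell and the picture viewer there is one more tool, called after "Call:" in YAML: its name, and indented under it one key for each argument. arm_command: Moves the arm, as the interface text tells. Its arguments: {"type":"object","properties":{"commands":{"type":"array","items":{"type":"object","properties":{"fingers":{"type":"number"},"tx":{"type":"number"},"ty":{"type":"number"},"tz":{"type":"number"},"ax":{"type":"number"},"ay":{"type":"number"},"az":{"type":"number"}}}},"newtons":{"type":"number"}},"required":["commands"]}

```bash
ls; mkdir -p pics; python3 - <<'E'
from cell import env, vision
import cv2,numpy as np
s=env.sense();print(s)
for n in("top","scene"):
    d=vision.read_camera(n);cv2.imwrite(f"pics/{n}0.png",d["pixels"][...,::-1]);np.savez(f"{n}0.npz",**d)
    print(n,d["fx"],d["fy"],d["cx"],d["cy"],np.round(d["cam_to_world"],4).tolist())
E
```

```text
pics
{'clock': 0.0, 'qpos': array([ 1.06921986e+00,  1.16469006e-01,  1.44229549e+00, -2.16306224e-05,
        1.58399636e+00, -3.78222039e-02]), 'qd': array([-7.27808276e-05, -6.76487537e-04,  8.32121482e-05, -1.83160735e-04,
       -2.43668352e-03,  1.34239487e-04]), 'joint_torque': array([-3.35032462e-03, -7.21273756e+01, -6.22614098e+01,  7.77947553e-02,
        2.37046141e-02, -2.88947865e-05]), 'tool_pos': array([0.30186664, 0.60352164, 0.23689785]), 'tcp_rot': array([ 2.29804916e-01,  9.73236538e-01, -5.65871043e-04, -1.45206219e-04]), 'contact_force': array([-1.05874232, -0.28228042, -0.27500136]), 'torque': array([0.00354885, 0.00780925, 0.03323366]), 'finger_force': 0.0, 'opening': 0.09281647860394432}
top 488.6342549114169 488.6342549114169 319.6430819250139 201.4739457890191 [[0.0244, -0.9957, 0.0899, 0.4438], [-0.9996, -0.0257, -0.0136, -0.0692], [0.0159, -0.0895, -0.9959, 1.6774], [0.0, 0.0, 0.0, 1.0]]
scene 364.91006620160846 364.91006620160846 315.5345104825658 198.55327684494628 [[-0.7702, 0.513, -0.379, 0.9724], [0.6378, 0.625, -0.4501, 0.3715], [0.006, -0.5884, -0.8086, 0.9015], [0.0, 0.0, 0.0, 1.0]]
```

View pics/top0.png

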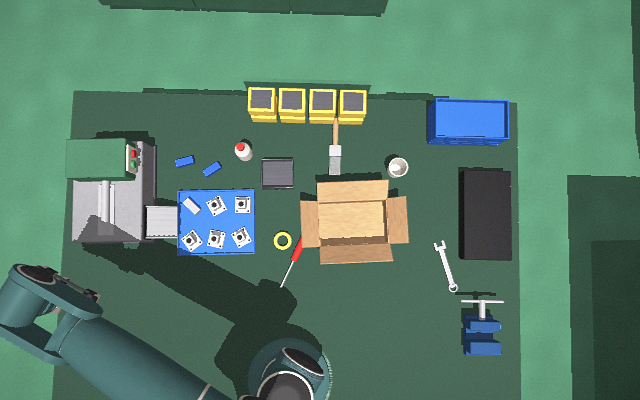

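View pics/scene0.png

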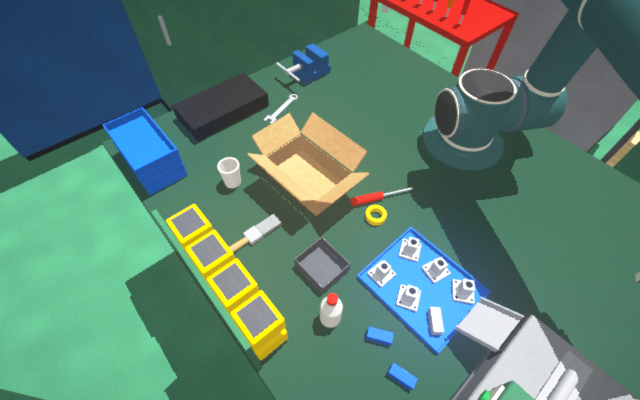

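The top view shows the blue tray at about (216,222), with five castings at roughly (216,205), (242,203), (192,240), (216,238) and (241,237). The grey bar end is at (191,205), the scrap pan at (278,173) and the carton at (352,222). In the scene view the same six tray items lie around (425,280), and the two blue blocks are decoys.

```bash
cat > h.py <<'E'
from cell import env, vision
import cv2,numpy as np
from scipy.spatial.transform import Rotation as Ro
def shot(n,tag):
    d=vision.read_camera(n);np.savez(f"{n}{tag}.npz",**d);cv2.imwrite(f"pics/{n}{tag}.png",d["pixels"][...,::-1]);return d
def ray(d,u,v):
    M=d["cam_to_world"];r=M[:3,:3]@np.array([(u-d["cx"])/d["fx"],(v-d["cy"])/d["fy"],1]);return M[:3,3],r
def onz(d,u,v,z):
    o,r=ray(d,u,v);return o+r*(z-o[2])/r[2]
def tri(d1,p1,d2,p2):
    A=np.zeros((3,3));b=np.zeros(3)
    for d,p in((d1,p1),(d2,p2)):
        o,r=ray(d,*p);r=r/np.linalg.norm(r);P=np.eye(3)-np.outer(r,r);A+=P;b+=P@o
    return np.linalg.solve(A,b)
def blobs(mask,amin):
    n,l,s,c=cv2.connectedComponentsWithStats(mask.astype(np.uint8));return [(c[i],s[i]) for i in range(1,n) if s[i][4]>amin]
def rel(p,yaw=None):
    """shift in tool axes to world point p; az (deg) to bring tool y to world yaw (deg, mod 180)"""
    s=env.sense();R=Ro.from_quat(s["tcp_rot"]);t=R.inv().apply(np.array(p)-s["tool_pos"])
    y=R.apply([0,1,0]);cur=np.degrees(np.arctan2(y[1],y[0]))
    az=None if yaw is None else -((yaw-cur+90)%180-90)
    return np.round(t*1000,1),az
E
python3 - <<'E'
from h import *
d=dict(np.load("top0.npz"))
for n,u,v,z in [("tray",216,222,.016),("c",216,205,.054),("c",242,203,.054),("c",192,240,.054),("c",216,238,.054),("c",241,237,.054),("bar",191,205,.03),("pan",278,173,.04),("bottle",243,150,.1),("cartonmouth",352,222,.07)]:
    print(n,np.round(onz(d,u,v,z),3))
t=onz(d,216,222,.016)
print(rel([t[0]-.02,t[1],.36],90), rel([t[0],t[1],.36],0))
hsv=cv2.cvtColor(d["pixels"],cv2.COLOR_RGB2HSV)
# tray
m=cv2.inRange(hsv,(100,120,80),(125,255,255))
cs,_=cv2.findContours(m,cv2.RETR_EXTERNAL,cv2.CHAIN_APPROX_NONE)
for c in cs:
    if cv2.contourArea(c)>1500:
        b=cv2.minAreaRect(c);print(b,[np.round(onz(d,*p,.016),3).tolist() for p in cv2.boxPoints(b)])
E
```

```text
tray [0.515 0.258 0.016]
c [0.57  0.253 0.054]
c [0.579 0.167 0.054]
c [0.452 0.327 0.054]
c [0.46  0.248 0.054]
c [0.466 0.166 0.054]
bar [0.569 0.341 0.03 ]
pan [0.684 0.051 0.04 ]
bottle [0.748 0.164 0.1  ]
cartonmouth [ 0.524 -0.199  0.07 ]
(array([-327.2, -223.2, -122.8]), np.float64(-26.572254559550785)) (array([-345.1, -214.2, -122.8]), np.float64(63.427745440449215))
((215.5, 222.0), (66.0, 77.0), 90.0) [[0.624, 0.395, 0.016], [0.631, 0.133, 0.016], [0.407, 0.125, 0.016], [0.401, 0.384, 0.016]]
((468.0, 121.5), (47.0, 82.0), 90.0) [[0.966, -0.458, 0.016], [0.975, -0.746, 0.016], [0.808, -0.744, 0.016], [0.8, -0.459, 0.016]]
```

Call:
arm_command:
  commands:
    - {"tx": -0.32, "ty": -0.22, "tz": -0.12, "az": -26.5, "fingers": 0.1}
    - {"tx": -0.32, "ty": -0.22, "tz": -0.12, "az": -26.5}
    - {"tx": -0.32, "ty": -0.22, "tz": -0.12, "az": -26.5}
    - {"tx": -0.32, "ty": -0.22, "tz": -0.12, "az": -26.5}
    - {"tx": -0.32, "ty": -0.22, "tz": -0.12, "az": -26.5}
    - {"tx": -0.32, "ty": -0.22, "tz": -0.12, "az": -26.5}
    - {"tx": -0.32, "ty": -0.22, "tz": -0.12, "az": -26.5}
    - {"tx": -0.32, "ty": -0.22, "tz": -0.12, "az": -26.5}

```text
$.commands[0]: bad value
```

Call:
arm_command:
  commands:
    - {"fingers": 0.1}
    - {}
    - {}
    - {}

```text
$.commands[0]: bad value
```

```bash
python3 - <<'E'
from h import *
s=env.sense();print(s["clock"],s["tool_pos"],s["tcp_rot"],s["opening"])
d=shot("wrist","1");print(np.round(d["cam_to_world"],3).tolist(),d["fx"])
E
```

```text
0.1 [0.30188886 0.60355521 0.23700277] [ 2.29814081e-01  9.73234418e-01 -4.86546781e-04 -1.35942295e-04] 0.0929544112440254
[[0.448, 0.857, 0.257, 0.23], [0.894, -0.429, -0.129, 0.641], [-0.001, 0.287, -0.958, 0.385], [0.0, 0.0, 0.0, 1.0]] 277.7059224707046
```

View pics/wrist1.png

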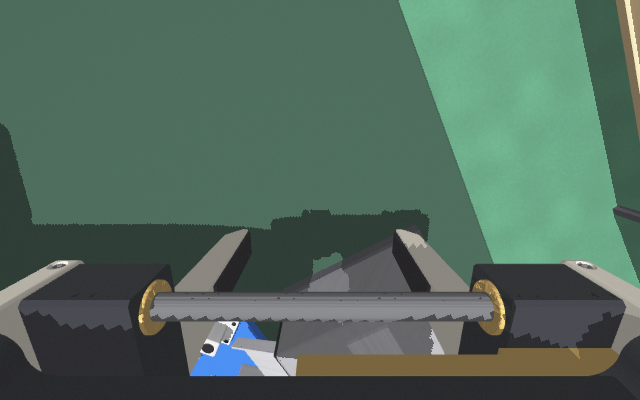

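The wrist view shows the jaws covering rows 230 and up, with the tray and chute just visible at (240,340). The camera looks ahead along tool +x.

Call:
arm_command:
  commands:
    - {"tx": -0.41, "ty": -0.18, "tz": -0.12, "ax": 0, "ay": 0, "az": -26.5, "fingers": 0.1}
    - {"tx": -0.41, "ty": -0.18, "tz": -0.12, "ax": 0, "ay": 0, "az": -26.5, "fingers": 0.1}
    - {"tx": -0.41, "ty": -0.18, "tz": -0.12, "ax": 0, "ay": 0, "az": -26.5, "fingers": 0.1}
    - {"tx": -0.41, "ty": -0.18, "tz": -0.12, "ax": 0, "ay": 0, "az": -26.5, "fingers": 0.1}
    - {"tx": -0.41, "ty": -0.18, "tz": -0.12, "ax": 0, "ay": 0, "az": -26.5, "fingers": 0.1}
    - {"tx": -0.41, "ty": -0.18, "tz": -0.12, "ax": 0, "ay": 0, "az": -26.5, "fingers": 0.1}
    - {"tx": -0.41, "ty": -0.18, "tz": -0.12, "ax": 0, "ay": 0, "az": -26.5, "fingers": 0.1}
    - {"tx": -0.41, "ty": -0.18, "tz": -0.12, "ax": 0, "ay": 0, "az": -26.5, "fingers": 0.1}
  newtons: 25

```text
clock: 0.82
tool_pos: [0.5081, 0.3549, 0.3242]
tcp_rot: [0.001, 1.0, -0.0, -0.0]
contact_force: [1.5, 0.5, 0.2]
opening: 0.0513
finger_force: 0.0
```

Call:
arm_command:
  commands:
    - {"tx": -0.105, "ty": -0.09, "tz": -0.04}
    - {"tx": -0.105, "ty": -0.09, "tz": -0.04}
    - {"tx": -0.105, "ty": -0.09, "tz": -0.04}
    - {"tx": -0.105, "ty": -0.09, "tz": -0.04}
    - {"tx": -0.105, "ty": -0.09, "tz": -0.04}
    - {"tx": -0.105, "ty": -0.09, "tz": -0.04}
    - {"tx": -0.105, "ty": -0.09, "tz": -0.04}
  newtons: 25

```text
$.commands[0]: bad value
```

Call:
arm_command:
  commands:
    - {"tx": -0.105, "ty": -0.09, "tz": -0.04, "ax": 0, "ay": 0, "az": 0, "fingers": 0.1}
    - {"tx": -0.105, "ty": -0.09, "tz": -0.04, "ax": 0, "ay": 0, "az": 0, "fingers": 0.1}
    - {"tx": -0.105, "ty": -0.09, "tz": -0.04, "ax": 0, "ay": 0, "az": 0, "fingers": 0.1}
    - {"tx": -0.105, "ty": -0.09, "tz": -0.04, "ax": 0, "ay": 0, "az": 0, "fingers": 0.1}
    - {"tx": -0.105, "ty": -0.09, "tz": -0.04, "ax": 0, "ay": 0, "az": 0, "fingers": 0.1}
    - {"tx": -0.105, "ty": -0.09, "tz": -0.04, "ax": 0, "ay": 0, "az": 0, "fingers": 0.1}
    - {"tx": -0.105, "ty": -0.09, "tz": -0.04, "ax": 0, "ay": 0, "az": 0, "fingers": 0.1}

```text
clock: 1.4
tool_pos: [0.6117, 0.2669, 0.3632]
tcp_rot: [0.001, 1.0, -0.0, -0.0]
contact_force: [-0.3, 0.8, -0.4]
opening: 0.0514
finger_force: 0.0
```

```bash
python3 - <<'E'
from h import *
d=shot("wrist","2");print(np.round(d["cam_to_world"],3).tolist());print(env.sense()["tool_pos"])
E
```

```text
[[0.002, 0.958, 0.287, 0.532], [1.0, -0.002, -0.0, 0.268], [0.0, 0.287, -0.958, 0.511], [0.0, 0.0, 0.0, 1.0]]
[0.6114213  0.26723551 0.36326651]
```

View pics/wrist2.png

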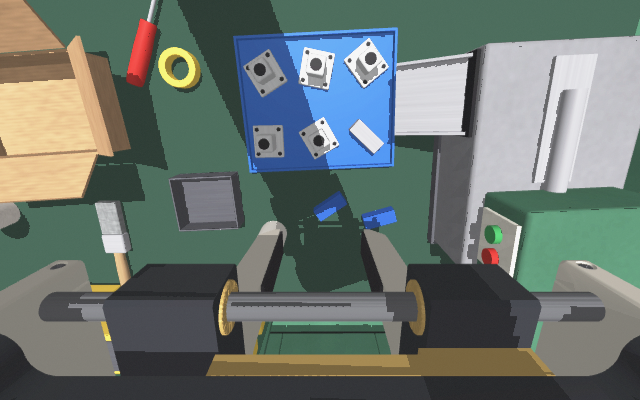

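The wrist view shows five boss tops with dark bores at (260,69), (317,66), (369,60), (264,144) and (318,141). The bar end is at (366,137), the pan at (208,202) and the decoys at (330,207) and (380,217). I'll take a second wrist view to measure heights.

Call:
arm_command:
  commands:
    - {"tx": 0, "ty": -0.1, "tz": 0.06, "ax": 0, "ay": 0, "az": 0, "fingers": 0.1}
    - {"tx": 0, "ty": -0.1, "tz": 0.06, "ax": 0, "ay": 0, "az": 0, "fingers": 0.1}
    - {"tx": 0, "ty": -0.1, "tz": 0.06, "ax": 0, "ay": 0, "az": 0, "fingers": 0.1}
    - {"tx": 0, "ty": -0.1, "tz": 0.06, "ax": 0, "ay": 0, "az": 0, "fingers": 0.1}
    - {"tx": 0, "ty": -0.1, "tz": 0.06, "ax": 0, "ay": 0, "az": 0, "fingers": 0.1}

```text
clock: 1.87
tool_pos: [0.6111, 0.1663, 0.3029]
tcp_rot: [0.001, 1.0, -0.0, -0.001]
contact_force: [0.1, 0.3, -0.0]
opening: 0.0512
finger_force: 0.0
```

```bash
cat >> h.py <<'E'
def cast(d,verbose=0):
    """bores, grey blobs inside blue tray hull (wrist view)"""
    px=d["pixels"];hsv=cv2.cvtColor(px,cv2.COLOR_RGB2HSV)
    m=cv2.inRange(hsv,(100,110,50),(125,255,255));m[225:]=0
    m=cv2.morphologyEx(m,cv2.MORPH_OPEN,np.ones((3,3)))
    cs,_=cv2.findContours(m,cv2.RETR_EXTERNAL,cv2.CHAIN_APPROX_NONE)
    c=cv2.convexHull(max(cs,key=cv2.contourArea));H=np.zeros_like(m);cv2.fillConvexPoly(H,c,255);H=cv2.erode(H,np.ones((7,7)))
    grey=(hsv[...,1]<90)&(H>0)
    dark=grey&(px.max(2)<75)
    return c,grey,dark
E
python3 - <<'E'
from h import *
a=dict(np.load("wrist2.npz"));b=shot("wrist","3")
L=[]
for d in(a,b):
    c,g,k=cast(d);print("tray",cv2.minAreaRect(c))
    D=[(x,s[4]) for x,s in blobs(k,25)]; G=[(x,s[4]) for x,s in blobs(g|k,150)]
    print("dark",[(np.round(x,1).tolist(),int(n)) for x,n in D]);print("grey",[(np.round(x,1).tolist(),int(n)) for x,n in G]);L.append((D,G))
# match by plane guess
def match(A,B,z):
    for x,n in A:
        p=onz(a,*x,z);q=min(B,key=lambda t:np.linalg.norm(onz(b,*t[0],z)-p));print(np.round(p,3),np.round(tri(a,x,b,q[0]),4))
match(L[0][0],L[1][0],.054);match(L[0][1],L[1][1],.03)
E
```

```text
tray ((318.4732971191406, 100.42623138427734), (139.07797241210938, 164.40284729003906), 87.00687408447266)
dark [([259.3, 69.2], 115), ([318.3, 140.5], 84), ([263.3, 143.7], 88)]
grey [([365.8, 62.9], 1224), ([316.1, 68.0], 1187), ([264.9, 73.2], 1180), ([318.6, 138.0], 960), ([365.6, 136.0], 550), ([268.3, 141.0], 972)]
tray ((391.45306396484375, 97.7838134765625), (158.38052368164062, 189.97393798828125), 86.86975860595703)
dark [([456.7, 49.5], 145), ([326.9, 62.4], 152), ([389.6, 144.8], 106), ([326.1, 148.4], 121)]
grey [([443.6, 55.0], 1781), ([385.0, 61.7], 1583), ([326.2, 67.4], 1542), ([382.9, 141.2], 1251), ([437.5, 138.9], 829), ([325.7, 144.7], 1226)]
[0.466 0.174 0.054] [0.4666 0.1748 0.0562]
[0.572 0.263 0.054] [0.5721 0.263  0.0571]
[0.577 0.174 0.054] [0.5771 0.174  0.0558]
[0.454 0.338 0.03 ] [0.4518 0.3399 0.0187]
[0.461 0.26  0.03 ] [0.4584 0.2594 0.011 ]
[0.469 0.178 0.03 ] [0.4662 0.1746 0.0123]
[0.57  0.263 0.03 ] [0.5715 0.2631 0.0121]
[0.567 0.343 0.03 ] [0.5676 0.3447 0.0192]
[0.575 0.178 0.03 ] [0.5766 0.1741 0.0118]
```

View pics/wrist3.png

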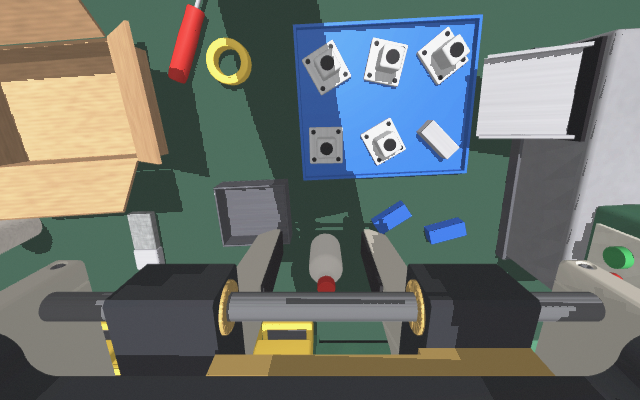

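Same tray view from closer, nearer to the carton: bores at (327,62), (390,57), (457,50), (326,148) and (390,145), bar at (437,139), pan at (252,212).

```bash
cat >> h.py <<'E'
def yaws(d):
    c,g,k=cast(d);m=cv2.morphologyEx((g|k).astype(np.uint8),cv2.MORPH_CLOSE,np.ones((5,5)))
    gray=cv2.GaussianBlur(cv2.cvtColor(d["pixels"],cv2.COLOR_RGB2GRAY),(3,3),0).astype(float)
    gx=cv2.Sobel(gray,6,1,0);gy=cv2.Sobel(gray,6,0,1);w=np.hypot(gx,gy);w[w<60]=0
    M=d["cam_to_world"];out=[]
    n,l,s,ce=cv2.connectedComponentsWithStats(m)
    for i in range(1,n):
        if s[i][4]<300: continue
        q=cv2.dilate((l==i).astype(np.uint8),np.ones((3,3)))>0
        ang=np.arctan2(gy,gx);z=(w[q]*np.exp(4j*ang[q])).sum();a=np.angle(z)/4
        v=M[:2,:3]@np.array([np.cos(a),np.sin(a),0]);cs,_=cv2.findContours((l==i).astype(np.uint8),0,2);r=cv2.minAreaRect(cs[0])
        r2=np.radians(r[2]);
        P=[onz(d,*p,.029)[:2] for p in cv2.boxPoints(r)];e=max(P[1]-P[0],P[2]-P[1],key=np.linalg.norm)
        out.append((np.round(onz(d,*ce[i],.03),3).tolist(),"yaw mod90 %.0f"%(np.degrees(np.arctan2(v[1],v[0]))%90),"conf %.2f"%(abs(z)/w[q].sum()),"rect long dir %.0f len %.3f"%(np.degrees(np.arctan2(e[1],e[0]))%180,np.linalg.norm(e))))
    return out
E
python3 - <<'E'
from h import *
a=dict(np.load("wrist2.npz"));b=dict(np.load("wrist3.npz"))
for d in(a,b):
    for o in yaws(d):print(o)
for P,Q in(((317,64),(394,57)),((369,60),(457,50))):print(tri(a,P,b,Q))
print([np.round(onz(a,*p,.04),3).tolist() for p in((171,179),(240,174),(243,228),(177,233))])
print(rel([.572,.263,.1]))
E
```

```text
([0.454, 0.338, 0.03], 'yaw mod90 35', 'conf 0.34', 'rect long dir 40 len 0.057')
([0.461, 0.26, 0.03], 'yaw mod90 82', 'conf 0.38', 'rect long dir 166 len 0.055')
([0.469, 0.178, 0.03], 'yaw mod90 30', 'conf 0.42', 'rect long dir 33 len 0.056')
([0.57, 0.263, 0.03], 'yaw mod90 29', 'conf 0.32', 'rect long dir 32 len 0.054')
([0.567, 0.343, 0.03], 'yaw mod90 47', 'conf 0.88', 'rect long dir 47 len 0.061')
([0.575, 0.178, 0.03], 'yaw mod90 3', 'conf 0.38', 'rect long dir 178 len 0.054')
([0.453, 0.335, 0.03], 'yaw mod90 33', 'conf 0.39', 'rect long dir 128 len 0.062')
([0.462, 0.255, 0.03], 'yaw mod90 78', 'conf 0.44', 'rect long dir 168 len 0.055')
([0.469, 0.174, 0.03], 'yaw mod90 25', 'conf 0.33', 'rect long dir 33 len 0.056')
([0.57, 0.259, 0.03], 'yaw mod90 27', 'conf 0.39', 'rect long dir 32 len 0.055')
([0.566, 0.34, 0.03], 'yaw mod90 42', 'conf 0.85', 'rect long dir 47 len 0.065')
([0.575, 0.174, 0.03], 'yaw mod90 0', 'conf 0.33', 'rect long dir 1 len 0.053')
[0.45977785 0.26161207 0.05462885]
[0.454946   0.33773224 0.06444641]
[[0.639, 0.007, 0.04], [0.63, 0.127, 0.04], [0.731, 0.124, 0.04], [0.741, 0.002, 0.04]]
(array([ 39.6,  95.6, 204.1]), None)
```

Call:
arm_command:
  commands:
    - {"tx": 0.034, "ty": 0.008, "tz": 0.2, "ax": 0, "ay": 0, "az": 0, "fingers": 0.1}
    - {"tx": 0.034, "ty": 0.008, "tz": 0.2, "ax": 0, "ay": 0, "az": 0, "fingers": 0.1}
    - {"tx": 0.034, "ty": 0.008, "tz": 0.2, "ax": 0, "ay": 0, "az": 0, "fingers": 0.1}
    - {"tx": 0.034, "ty": 0.008, "tz": 0.2, "ax": 0, "ay": 0, "az": 0, "fingers": 0.1}
    - {"tx": 0.034, "ty": 0.008, "tz": 0.2, "ax": 0, "ay": 0, "az": 0, "fingers": 0.1}
    - {"tx": 0.034, "ty": 0.008, "tz": 0.264, "ax": 0, "ay": 0, "az": 0, "fingers": 0.1}
    - {"tx": 0.034, "ty": 0.008, "tz": 0.264, "ax": 0, "ay": 0, "az": 0, "fingers": 0.1}
    - {"tx": 0.034, "ty": 0.008, "tz": 0.264, "ax": 0, "ay": 0, "az": 0, "fingers": 0.1}
  newtons: 30

```text
clock: 2.58
tool_pos: [0.576, 0.1757, 0.0357]
tcp_rot: [-0.0, 1.0, -0.001, -0.002]
contact_force: [-0.3, -0.6, -0.8]
opening: 0.0512
finger_force: 0.0
```

Call:
arm_command:
  commands:
    - {"tx": 0, "ty": 0, "tz": 0, "ax": 0, "ay": 0, "az": 0, "fingers": -1}
    - {"tx": 0, "ty": 0, "tz": 0, "ax": 0, "ay": 0, "az": 0, "fingers": -1}
    - {"tx": 0, "ty": 0, "tz": 0, "ax": 0, "ay": 0, "az": 0, "fingers": -1}
    - {"tx": 0, "ty": 0, "tz": 0, "ax": 0, "ay": 0, "az": 0, "fingers": -1}
    - {"tx": 0, "ty": 0, "tz": 0, "ax": 0, "ay": 0, "az": 0, "fingers": -1}
    - {"tx": 0, "ty": 0, "tz": 0, "ax": 0, "ay": 0, "az": 0, "fingers": -1}

```text
clock: 3.08
tool_pos: [0.5789, 0.1749, 0.0417]
tcp_rot: [0.001, 1.0, 0.0, 0.001]
contact_force: [-1.3, 1.3, 9.1]
opening: 0.0277
finger_force: 30.0
```

Call:
arm_command:
  commands:
    - {"tx": 0, "ty": 0, "tz": -0.16, "ax": 0, "ay": 0, "az": 0, "fingers": -1}
    - {"tx": 0, "ty": 0, "tz": -0.16, "ax": 0, "ay": 0, "az": 0, "fingers": -1}
    - {"tx": 0, "ty": 0, "tz": -0.16, "ax": 0, "ay": 0, "az": 0, "fingers": -1}
    - {"tx": 0, "ty": 0, "tz": -0.16, "ax": 0, "ay": 0, "az": 0, "fingers": -1}
    - {"tx": -0.04, "ty": -0.375, "tz": -0.31, "ax": 0, "ay": 0, "az": 0, "fingers": -1}
    - {"tx": -0.04, "ty": -0.375, "tz": -0.31, "ax": 0, "ay": 0, "az": 0, "fingers": -1}
    - {"tx": -0.04, "ty": -0.375, "tz": -0.31, "ax": 0, "ay": 0, "az": 0, "fingers": -1}
    - {"tx": -0.04, "ty": -0.375, "tz": -0.31, "ax": 0, "ay": 0, "az": 0, "fingers": -1}

```text
clock: 3.75
tool_pos: [0.5939, 0.0191, 0.2631]
tcp_rot: [0.0, 1.0, 0.0, 0.001]
contact_force: [1.1, 0.7, -2.1]
opening: 0.0277
finger_force: 30.0
```

Call:
arm_command:
  commands:
    - {"tx": -0.025, "ty": -0.235, "tz": -0.09, "ax": 0, "ay": 0, "az": 0, "fingers": -1}
    - {"tx": -0.025, "ty": -0.235, "tz": -0.09, "ax": 0, "ay": 0, "az": 0, "fingers": -1}
    - {"tx": -0.025, "ty": -0.235, "tz": -0.09, "ax": 0, "ay": 0, "az": 0, "fingers": -1}
    - {"tx": -0.025, "ty": -0.235, "tz": -0.09, "ax": 0, "ay": 0, "az": 0, "fingers": -1}
    - {"tx": -0.025, "ty": -0.235, "tz": -0.09, "ax": 0, "ay": 0, "az": 0, "fingers": -1}
    - {"tx": -0.025, "ty": -0.235, "tz": -0.09, "ax": 0, "ay": 0, "az": 0, "fingers": -1}
    - {"tx": -0.025, "ty": -0.235, "tz": -0.09, "ax": 0, "ay": 0, "az": 0, "fingers": -1}

```text
clock: 4.33
tool_pos: [0.6188, -0.22, 0.3542]
tcp_rot: [0.003, 1.0, -0.001, 0.001]
contact_force: [0.2, -0.3, -1.3]
opening: 0.0276
finger_force: 30.0
```

```bash
python3 - <<'E'
from h import *
d=shot("wrist","4")
E
```

```text
(no output)
```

View pics/wrist4.png

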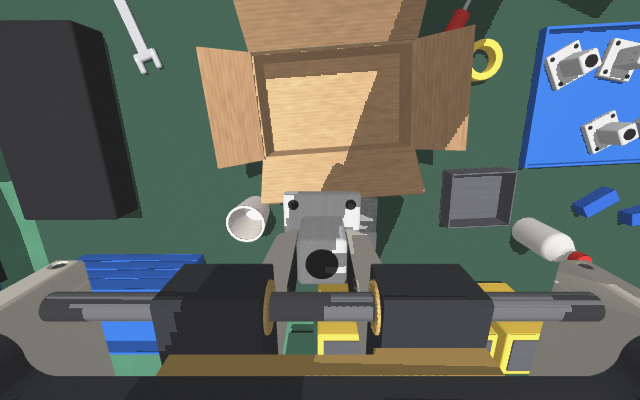

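The carton mouth fills about (252,52), (414,41), (411,147), (264,158), with the flaps all laid outwards. The held casting is visible at (322,230).

```bash
python3 - <<'E'
from h import *
d=dict(np.load("wrist4.npz"))
P=np.array([onz(d,*p,.076)[:2] for p in((252,52),(414,41),(411,147),(264,158))]);print(P.round(3),P.mean(0))
# second view: top camera
t=dict(np.load("top0.npz"))
for n,p in zip("ABCD",((252,52),(414,41),(411,147),(264,158))):
    X=onz(d,*p,.076);c=t["cam_to_world"];q=np.linalg.inv(c)@np.r_[X,1];print(n,(q[0]/q[2]*t["fx"]+t["cx"]).round(1),(q[1]/q[2]*t["fy"]+t["cy"]).round(1))
cv2.imwrite("pics/cr.png",cv2.resize(np.vstack([d["pixels"][0:210,180:500,::-1]]),None,fx=2.4,fy=2.4,interpolation=cv2.INTER_CUBIC))
E
```

```text
[[ 0.457 -0.315]
 [ 0.444 -0.092]
 [ 0.588 -0.083]
 [ 0.604 -0.308]] [ 0.52316037 -0.19945205]
A 387.0 243.3
B 318.8 245.4
C 317.3 201.5
D 385.4 198.6
```

View pics/cr.png

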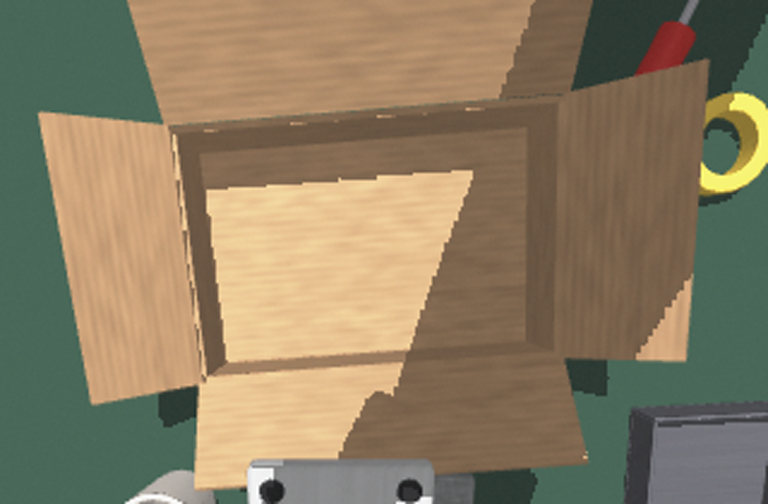

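Call:
arm_command:
  commands:
    - {"tx": 0.066, "ty": 0.091, "tz": 0.1, "ax": 0, "ay": 0, "az": -3.5, "fingers": -1}
    - {"tx": 0.066, "ty": 0.091, "tz": 0.1, "ax": 0, "ay": 0, "az": -3.5, "fingers": -1}
    - {"tx": 0.066, "ty": 0.091, "tz": 0.1, "ax": 0, "ay": 0, "az": -3.5, "fingers": -1}
    - {"tx": 0.066, "ty": 0.091, "tz": 0.1, "ax": 0, "ay": 0, "az": -3.5, "fingers": -1}
    - {"tx": 0.066, "ty": 0.091, "tz": 0.23, "ax": 0, "ay": 0, "az": -3.5, "fingers": -1}
    - {"tx": 0.066, "ty": 0.091, "tz": 0.23, "ax": 0, "ay": 0, "az": -3.5, "fingers": -1}
    - {"tx": 0.066, "ty": 0.091, "tz": 0.23, "ax": 0, "ay": 0, "az": -3.5, "fingers": -1}
    - {"tx": 0.066, "ty": 0.091, "tz": 0.23, "ax": 0, "ay": 0, "az": -3.5, "fingers": -1}

```text
clock: 5.05
tool_pos: [0.5498, -0.1215, 0.1142]
tcp_rot: [-0.03, 1.0, 0.001, -0.004]
contact_force: [-0.7, 0.9, -3.3]
opening: 0.0279
finger_force: 30.0
```

Call:
arm_command:
  commands:
    - {"tx": 0, "ty": 0, "tz": 0.025, "ax": 0, "ay": 0, "az": 0, "fingers": -1}
    - {"tx": 0, "ty": 0, "tz": 0.05, "ax": 0, "ay": 0, "az": 0, "fingers": -1}
    - {"tx": 0, "ty": 0, "tz": 0.074, "ax": 0, "ay": 0, "az": 0, "fingers": -1}
    - {"tx": 0, "ty": 0, "tz": 0.074, "ax": 0, "ay": 0, "az": 0, "fingers": -1}

```text
clock: 5.38
tool_pos: [0.5516, -0.1224, 0.0447]
tcp_rot: [-0.03, 1.0, 0.001, -0.002]
contact_force: [-1.3, 0.4, -3.3]
opening: 0.0278
finger_force: 30.0
```

Call:
arm_command:
  commands:
    - {"tx": 0, "ty": -0.006, "tz": 0, "ax": 0, "ay": 0, "az": 0, "fingers": -1}
    - {"tx": 0, "ty": -0.006, "tz": 0.002, "ax": 0, "ay": 0, "az": 0, "fingers": -0.25}
    - {"tx": 0, "ty": -0.006, "tz": 0.002, "ax": 0, "ay": 0, "az": 0, "fingers": -0.25}
    - {"tx": 0, "ty": -0.006, "tz": 0.002, "ax": 0, "ay": 0, "az": 0, "fingers": -0.25}
    - {"tx": 0, "ty": -0.006, "tz": -0.22, "ax": 0, "ay": 0, "az": 0, "fingers": -0.25}
    - {"tx": 0, "ty": -0.006, "tz": -0.22, "ax": 0, "ay": 0, "az": 0, "fingers": -0.25}
    - {"tx": 0, "ty": -0.006, "tz": -0.22, "ax": 0, "ay": 0, "az": 0, "fingers": -0.25}
    - {"tx": 0, "ty": -0.006, "tz": -0.22, "ax": 0, "ay": 0, "az": 0, "fingers": -0.25}

```text
clock: 6.05
tool_pos: [0.5531, -0.1292, 0.2153]
tcp_rot: [-0.03, 1.0, -0.0, 0.001]
contact_force: [0.6, 0.9, -0.6]
opening: 0.0349
finger_force: 0.0
```

```bash
python3 - <<'E'
from h import *
print(rel([.572,.263,.2],120)) 
E
```

```text
(array([-42.3, 390.4,  15.2]), np.float64(-26.57483881541107))
```

Call:
arm_command:
  commands:
    - {"tx": -0.032, "ty": 0.3, "tz": 0, "ax": 0, "ay": 0, "az": 0, "fingers": 0.1}
    - {"tx": -0.032, "ty": 0.3, "tz": 0, "ax": 0, "ay": 0, "az": 0, "fingers": 0.1}
    - {"tx": -0.032, "ty": 0.3, "tz": 0, "ax": 0, "ay": 0, "az": 0, "fingers": 0.1}
    - {"tx": -0.032, "ty": 0.3, "tz": 0, "ax": 0, "ay": 0, "az": 0, "fingers": 0.1}
    - {"tx": -0.032, "ty": 0.3, "tz": 0, "ax": 0, "ay": 0, "az": 0, "fingers": 0.1}
    - {"tx": -0.032, "ty": 0.3, "tz": 0, "ax": 0, "ay": 0, "az": 0, "fingers": 0.1}
    - {"tx": -0.032, "ty": 0.3, "tz": 0, "ax": 0, "ay": 0, "az": 0, "fingers": 0.1}
    - {"tx": -0.032, "ty": 0.3, "tz": 0, "ax": 0, "ay": 0, "az": 0, "fingers": 0.1}

```text
clock: 6.72
tool_pos: [0.567, 0.1769, 0.2131]
tcp_rot: [-0.031, 1.0, 0.001, 0.001]
contact_force: [0.1, 0.4, -0.3]
opening: 0.0509
finger_force: 0.0
```

Call:
arm_command:
  commands:
    - {"tx": -0.01, "ty": 0.09, "tz": 0.01, "ax": 0, "ay": 0, "az": -26.5, "fingers": 0.1}
    - {"tx": -0.01, "ty": 0.09, "tz": 0.01, "ax": 0, "ay": 0, "az": -26.5, "fingers": 0.1}
    - {"tx": -0.01, "ty": 0.09, "tz": 0.01, "ax": 0, "ay": 0, "az": -26.5, "fingers": 0.1}
    - {"tx": -0.01, "ty": 0.09, "tz": 0.01, "ax": 0, "ay": 0, "az": -26.5, "fingers": 0.1}
    - {"tx": -0.01, "ty": 0.09, "tz": 0.1, "ax": 0, "ay": 0, "az": -26.5, "fingers": 0.1}
    - {"tx": -0.01, "ty": 0.09, "tz": 0.1, "ax": 0, "ay": 0, "az": -26.5, "fingers": 0.1}
    - {"tx": -0.01, "ty": 0.09, "tz": 0.1, "ax": 0, "ay": 0, "az": -26.5, "fingers": 0.1}

```text
clock: 7.3
tool_pos: [0.5698, 0.2614, 0.1061]
tcp_rot: [-0.258, 0.966, -0.0, -0.003]
contact_force: [-0.7, -0.2, -1.7]
opening: 0.0511
finger_force: 0.0
```

```bash
python3 - <<'E'
from h import *
print(rel([.572,.263,.039],120)) 
d=shot("wrist","5")
E
```

```text
(array([-3.2,  0.2, 67.1]), np.float64(-0.06925909175389222))
```

View pics/wrist5.png

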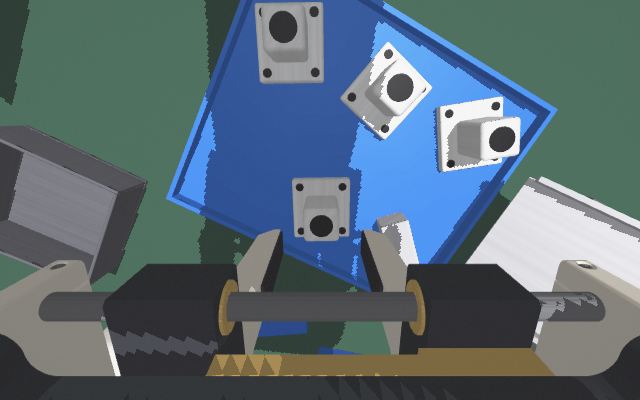

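The wrist view shows casting B squarely under the jaws at (321,210). Castings A (283,40), D (390,90) and E (480,135) are unchanged, and the bar at (398,245) is clear of the finger.

Call:
arm_command:
  commands:
    - {"tx": -0.002, "ty": 0, "tz": 0.035, "ax": 0, "ay": 0, "az": 0, "fingers": -0.05}
    - {"tx": -0.002, "ty": 0, "tz": 0.066, "ax": 0, "ay": 0, "az": 0, "fingers": -0.05}
    - {"tx": -0.002, "ty": 0, "tz": 0.066, "ax": 0, "ay": 0, "az": 0, "fingers": -0.05}
    - {"tx": -0.002, "ty": 0, "tz": 0.064, "ax": 0, "ay": 0, "az": 0, "fingers": -1}
    - {"tx": -0.002, "ty": 0, "tz": 0.064, "ax": 0, "ay": 0, "az": 0, "fingers": -1}
    - {"tx": -0.002, "ty": 0, "tz": 0.064, "ax": 0, "ay": 0, "az": 0, "fingers": -1}
    - {"tx": -0.002, "ty": 0, "tz": 0.064, "ax": 0, "ay": 0, "az": 0, "fingers": -1}
    - {"tx": -0.002, "ty": 0, "tz": 0.064, "ax": 0, "ay": 0, "az": 0, "fingers": -1}

```text
clock: 8.02
tool_pos: [0.5751, 0.264, 0.0515]
tcp_rot: [-0.258, 0.966, 0.0, 0.002]
contact_force: [-1.1, -0.7, 9.6]
opening: 0.0281
finger_force: 30.0
```

Call:
arm_command:
  commands:
    - {"tx": 0, "ty": 0, "tz": -0.1, "ax": 0, "ay": 0, "az": 0, "fingers": -1}
    - {"tx": 0, "ty": 0, "tz": -0.18, "ax": 0, "ay": 0, "az": 0, "fingers": -1}
    - {"tx": 0, "ty": 0, "tz": -0.18, "ax": 0, "ay": 0, "az": 0, "fingers": -1}
    - {"tx": 0, "ty": 0, "tz": -0.18, "ax": 0, "ay": 0, "az": 26.5, "fingers": -1}
    - {"tx": 0, "ty": 0, "tz": -0.18, "ax": 0, "ay": 0, "az": 26.5, "fingers": -1}
    - {"tx": 0, "ty": 0, "tz": -0.18, "ax": 0, "ay": 0, "az": 26.5, "fingers": -1}
    - {"tx": 0, "ty": 0, "tz": -0.18, "ax": 0, "ay": 0, "az": 26.5, "fingers": -1}
    - {"tx": 0, "ty": 0, "tz": -0.18, "ax": 0, "ay": 0, "az": 26.5, "fingers": -1}

```text
clock: 8.68
tool_pos: [0.5738, 0.2635, 0.2301]
tcp_rot: [-0.028, 1.0, 0.0, 0.001]
contact_force: [0.1, 0.0, -1.6]
opening: 0.028
finger_force: 3.0
```

```bash
python3 - <<'E'
from h import *
print(env.sense()["tool_pos"],rel([.562,-.265,.22],93.6)) 
E
```

```text
[0.57383741 0.26346882 0.23013718] (array([  41.1, -527. ,    9.6]), np.float64(-0.42815813481630016))
```

Call:
arm_command:
  commands:
    - {"tx": 0, "ty": 0, "tz": 0, "ax": 0, "ay": 0, "az": 0, "fingers": -1}
    - {"tx": 0, "ty": 0, "tz": 0, "ax": 0, "ay": 0, "az": 0, "fingers": -1}
    - {"tx": 0, "ty": 0, "tz": 0, "ax": 0, "ay": 0, "az": 0, "fingers": -1}
    - {"tx": 0, "ty": 0, "tz": 0, "ax": 0, "ay": 0, "az": 0, "fingers": -1}
  newtons: 35

```text
clock: 9.02
tool_pos: [0.5737, 0.2634, 0.228]
tcp_rot: [-0.031, 1.0, -0.0, -0.0]
contact_force: [-0.6, -0.8, -1.6]
opening: 0.0282
finger_force: 35.0
```

```bash
python3 - <<'E'
from h import *
s=env.sense();print(s["tool_pos"],s["finger_force"],rel([.562,-.265,.22],93.6)) 
shot("wrist","6")
E
```

```text
[0.57372397 0.26342905 0.228018  ] 34.97106313705444 (array([  44.1, -526.7,    8. ]), np.float64(-0.0880402102992548))
```

View pics/wrist6.png

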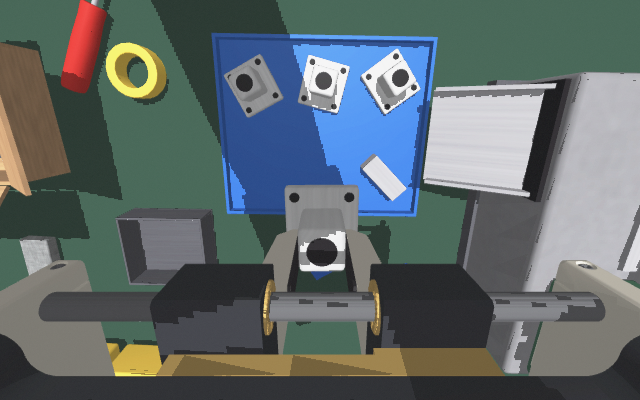

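The wrist view shows the casting still square in the jaws at (322,215), so the grip slackening did no harm. A, D and E at (253,85), (324,80) and (390,80) and the bar at (385,178) haven't moved.

Call:
arm_command:
  commands:
    - {"tx": 0.022, "ty": -0.264, "tz": 0, "ax": 0, "ay": 0, "az": 0, "fingers": -1}
    - {"tx": 0.022, "ty": -0.264, "tz": 0, "ax": 0, "ay": 0, "az": 0, "fingers": -1}
    - {"tx": 0.022, "ty": -0.264, "tz": 0, "ax": 0, "ay": 0, "az": 0, "fingers": -1}
    - {"tx": 0.022, "ty": -0.264, "tz": 0, "ax": 0, "ay": 0, "az": 0, "fingers": -1}
    - {"tx": 0.022, "ty": -0.264, "tz": 0, "ax": 0, "ay": 0, "az": 0, "fingers": -1}
    - {"tx": 0.022, "ty": -0.264, "tz": 0, "ax": 0, "ay": 0, "az": 0, "fingers": -1}
    - {"tx": 0.022, "ty": -0.264, "tz": 0, "ax": 0, "ay": 0, "az": 0, "fingers": -1}

```text
clock: 9.65
tool_pos: [0.5671, -0.0056, 0.2281]
tcp_rot: [-0.029, 1.0, -0.001, 0.0]
contact_force: [0.9, 0.1, -1.5]
opening: 0.0279
finger_force: 35.0
```

Call:
arm_command:
  commands:
    - {"tx": 0.022, "ty": -0.264, "tz": 0, "ax": 0, "ay": 0, "az": 0, "fingers": -1}
    - {"tx": 0.022, "ty": -0.264, "tz": 0, "ax": 0, "ay": 0, "az": 0, "fingers": -1}
    - {"tx": 0.022, "ty": -0.264, "tz": 0, "ax": 0, "ay": 0, "az": 0, "fingers": -1}
    - {"tx": 0.022, "ty": -0.264, "tz": 0, "ax": 0, "ay": 0, "az": 0, "fingers": -1}
    - {"tx": 0.022, "ty": -0.264, "tz": 0, "ax": 0, "ay": 0, "az": 0, "fingers": -1}
    - {"tx": 0.022, "ty": -0.264, "tz": 0, "ax": 0, "ay": 0, "az": 0, "fingers": -1}
    - {"tx": 0.022, "ty": -0.264, "tz": 0, "ax": 0, "ay": 0, "az": 0, "fingers": -1}
    - {"tx": 0.022, "ty": -0.264, "tz": 0, "ax": 0, "ay": 0, "az": 0, "fingers": -1}

```text
clock: 10.32
tool_pos: [0.5608, -0.2696, 0.2274]
tcp_rot: [-0.029, 1.0, -0.0, -0.0]
contact_force: [0.2, 0.2, -1.6]
opening: 0.028
finger_force: 35.0
```

Call:
arm_command:
  commands:
    - {"tx": 0, "ty": 0, "tz": 0.04, "ax": 0, "ay": 0, "az": 0, "fingers": -1}
    - {"tx": 0, "ty": 0, "tz": 0.08, "ax": 0, "ay": 0, "az": 0, "fingers": -1}
    - {"tx": 0, "ty": 0, "tz": 0.12, "ax": 0, "ay": 0, "az": 0, "fingers": -1}
    - {"tx": 0, "ty": 0, "tz": 0.14, "ax": 0, "ay": 0, "az": 0, "fingers": -1}
    - {"tx": 0, "ty": 0, "tz": 0.16, "ax": 0, "ay": 0, "az": 0, "fingers": -1}
    - {"tx": 0, "ty": 0, "tz": 0.172, "ax": 0, "ay": 0, "az": 0, "fingers": -1}
    - {"tx": 0, "ty": 0, "tz": 0.172, "ax": 0, "ay": 0, "az": 0, "fingers": -1}

```text
clock: 10.9
tool_pos: [0.5605, -0.265, 0.0534]
tcp_rot: [-0.03, 1.0, 0.001, -0.002]
contact_force: [0.3, 1.0, -1.7]
opening: 0.0276
finger_force: 35.0
```

Call:
arm_command:
  commands:
    - {"tx": 0, "ty": 0, "tz": 0.004, "ax": 0, "ay": 0, "az": 0, "fingers": -0.25}
    - {"tx": 0, "ty": 0, "tz": 0.004, "ax": 0, "ay": 0, "az": 0, "fingers": -0.25}
    - {"tx": 0, "ty": 0, "tz": 0.004, "ax": 0, "ay": 0, "az": 0, "fingers": -0.25}
    - {"tx": 0, "ty": 0, "tz": -0.165, "ax": 0, "ay": 0, "az": 0, "fingers": -0.25}
    - {"tx": 0, "ty": 0, "tz": -0.165, "ax": 0, "ay": 0, "az": 0, "fingers": -0.25}
    - {"tx": 0, "ty": 0, "tz": -0.165, "ax": 0, "ay": 0, "az": 0, "fingers": -0.25}
    - {"tx": 0, "ty": 0, "tz": -0.165, "ax": 0, "ay": 0, "az": 0, "fingers": -0.25}
    - {"tx": 0, "ty": 0, "tz": -0.165, "ax": 0, "ay": 0, "az": 0, "fingers": -0.25}

```text
clock: 11.57
tool_pos: [0.5632, -0.2672, 0.2316]
tcp_rot: [-0.03, 1.0, -0.003, 0.005]
contact_force: [-0.2, -0.1, 1.3]
opening: 0.0349
finger_force: 0.0
```

```bash
python3 - <<'E'
from h import *
s=env.sense();print(s["tool_pos"],s["finger_force"],rel([.467,.175,.2],120)) 
E
```

```text
[ 0.56316624 -0.26717366  0.23156987] 0.0 (array([ 69.9, 447.3,  28. ]), np.float64(-26.57321096805363))
```

Call:
arm_command:
  commands:
    - {"tx": 0.04, "ty": 0.28, "tz": 0, "ax": 0, "ay": 0, "az": 0, "fingers": 0}
    - {"tx": 0.04, "ty": 0.28, "tz": 0, "ax": 0, "ay": 0, "az": 0, "fingers": 0}
    - {"tx": 0.04, "ty": 0.28, "tz": 0, "ax": 0, "ay": 0, "az": 0, "fingers": 0}
    - {"tx": 0.04, "ty": 0.28, "tz": 0, "ax": 0, "ay": 0, "az": 0, "fingers": 0}
    - {"tx": 0.04, "ty": 0.28, "tz": 0, "ax": 0, "ay": 0, "az": 0, "fingers": 0}
    - {"tx": 0.04, "ty": 0.28, "tz": 0, "ax": 0, "ay": 0, "az": 0, "fingers": 0}
    - {"tx": 0.04, "ty": 0.28, "tz": 0, "ax": 0, "ay": 0, "az": 0, "fingers": 0}
    - {"tx": 0.04, "ty": 0.28, "tz": 0, "ax": 0, "ay": 0, "az": 0, "fingers": 0}

```text
clock: 12.23
tool_pos: [0.5038, 0.0152, 0.2225]
tcp_rot: [-0.032, 0.999, 0.001, 0.001]
contact_force: [-0.1, -0.6, -0.3]
opening: 0.0464
finger_force: 0.0
```

Call:
arm_command:
  commands:
    - {"tx": 0.03, "ty": 0.167, "tz": 0.03, "ax": 0, "ay": 0, "az": -26.5, "fingers": 0}
    - {"tx": 0.03, "ty": 0.167, "tz": 0.03, "ax": 0, "ay": 0, "az": -26.5, "fingers": 0}
    - {"tx": 0.03, "ty": 0.167, "tz": 0.03, "ax": 0, "ay": 0, "az": -26.5, "fingers": 0}
    - {"tx": 0.03, "ty": 0.167, "tz": 0.03, "ax": 0, "ay": 0, "az": -26.5, "fingers": 0}
    - {"tx": 0.03, "ty": 0.167, "tz": 0.03, "ax": 0, "ay": 0, "az": -26.5, "fingers": 0}
    - {"tx": 0.03, "ty": 0.167, "tz": 0.125, "ax": 0, "ay": 0, "az": -26.5, "fingers": 0}
    - {"tx": 0.03, "ty": 0.167, "tz": 0.125, "ax": 0, "ay": 0, "az": -26.5, "fingers": 0}
    - {"tx": 0.03, "ty": 0.167, "tz": 0.125, "ax": 0, "ay": 0, "az": -26.5, "fingers": 0}

```text
clock: 12.9
tool_pos: [0.463, 0.1751, 0.0913]
tcp_rot: [-0.258, 0.966, -0.0, -0.002]
contact_force: [-0.4, -0.4, -2.5]
opening: 0.0463
finger_force: 0.0
```

```bash
python3 - <<'E'
from h import *
s=env.sense();print(s["tool_pos"],rel([.467,.175,.045],120)) 
d=shot("wrist","7");c,g,k=cast(d);print([(np.round(onz(d,*x,.056),3),s[4]) for x,s in blobs(k,25)])
h=cv2.cvtColor(d["pixels"],cv2.COLOR_RGB2HSV);kk=(d["pixels"].max(2)<60)&(h[...,1]<60);kk[232:]=0
print([(np.round(onz(d,*x,.056),3),s[4]) for x,s in blobs(kk,60) if s[4]<900])
E
```

```text
[0.46301699 0.17510209 0.09133741] (array([-3.6, -2.1, 46.3]), np.float64(-0.06578915693059173))
[(array([0.431, 0.172, 0.056]), np.int32(47)), (array([0.446, 0.146, 0.056]), np.int32(45))]
[(array([0.462, 0.172, 0.056]), np.int32(167))]
```

Call:
arm_command:
  commands:
    - {"tx": -0.002, "ty": -0.001, "tz": 0.03, "ax": 0, "ay": 0, "az": 0, "fingers": 0}
    - {"tx": -0.002, "ty": -0.001, "tz": 0.046, "ax": 0, "ay": 0, "az": 0, "fingers": 0}
    - {"tx": -0.002, "ty": -0.001, "tz": 0.046, "ax": 0, "ay": 0, "az": 0, "fingers": 0}
    - {"tx": -0.002, "ty": -0.001, "tz": 0.046, "ax": 0, "ay": 0, "az": 0, "fingers": -1}
    - {"tx": -0.002, "ty": -0.001, "tz": 0.046, "ax": 0, "ay": 0, "az": 0, "fingers": -1}
    - {"tx": -0.002, "ty": -0.001, "tz": 0.046, "ax": 0, "ay": 0, "az": 0, "fingers": -1}
    - {"tx": -0.002, "ty": -0.001, "tz": 0.046, "ax": 0, "ay": 0, "az": 0, "fingers": -1}
    - {"tx": -0.002, "ty": -0.001, "tz": 0.046, "ax": 0, "ay": 0, "az": 0, "fingers": -1}

```text
clock: 13.62
tool_pos: [0.468, 0.1761, 0.052]
tcp_rot: [-0.258, 0.966, -0.0, 0.001]
contact_force: [-1.4, -1.1, 8.3]
opening: 0.0276
finger_force: 35.0
```

Call:
arm_command:
  commands:
    - {"tx": 0, "ty": 0, "tz": -0.1, "ax": 0, "ay": 0, "az": 0, "fingers": -1}
    - {"tx": 0, "ty": 0, "tz": -0.18, "ax": 0, "ay": 0, "az": 0, "fingers": -1}
    - {"tx": 0, "ty": 0, "tz": -0.18, "ax": 0, "ay": 0, "az": 0, "fingers": -1}
    - {"tx": 0, "ty": 0, "tz": -0.18, "ax": 0, "ay": 0, "az": 26.5, "fingers": -1}
    - {"tx": 0, "ty": 0, "tz": -0.18, "ax": 0, "ay": 0, "az": 26.5, "fingers": -1}
    - {"tx": 0, "ty": 0, "tz": -0.18, "ax": 0, "ay": 0, "az": 26.5, "fingers": -1}
    - {"tx": 0, "ty": 0, "tz": -0.18, "ax": 0, "ay": 0, "az": 26.5, "fingers": -1}
    - {"tx": 0, "ty": 0, "tz": -0.18, "ax": 0, "ay": 0, "az": 26.5, "fingers": -1}

```text
clock: 14.28
tool_pos: [0.467, 0.1759, 0.2312]
tcp_rot: [-0.028, 1.0, 0.0, 0.001]
contact_force: [-0.1, -0.4, -1.9]
opening: 0.0277
finger_force: 35.0
```

```bash
python3 - <<'E'
from h import *
s=env.sense();print(s["tool_pos"],rel([.483,-.134,.23],93.6)) 
E
```

```text
[0.46704713 0.17590753 0.23116836] (array([   1.2, -310.3,    1.1]), np.float64(-0.4256860758442542))
```

Call:
arm_command:
  commands:
    - {"tx": 0.001, "ty": -0.31, "tz": 0, "ax": 0, "ay": 0, "az": 0, "fingers": -1}
    - {"tx": 0.001, "ty": -0.31, "tz": 0, "ax": 0, "ay": 0, "az": 0, "fingers": -1}
    - {"tx": 0.001, "ty": -0.31, "tz": 0, "ax": 0, "ay": 0, "az": 0, "fingers": -1}
    - {"tx": 0.001, "ty": -0.31, "tz": 0, "ax": 0, "ay": 0, "az": 0, "fingers": -1}
    - {"tx": 0.001, "ty": -0.31, "tz": 0, "ax": 0, "ay": 0, "az": 0, "fingers": -1}
    - {"tx": 0.001, "ty": -0.31, "tz": 0, "ax": 0, "ay": 0, "az": 0, "fingers": -1}
    - {"tx": 0.001, "ty": -0.31, "tz": 0, "ax": 0, "ay": 0, "az": 0, "fingers": -1}
    - {"tx": 0.001, "ty": -0.31, "tz": 0, "ax": 0, "ay": 0, "az": 0, "fingers": -1}

```text
clock: 14.95
tool_pos: [0.4841, -0.1375, 0.2303]
tcp_rot: [-0.031, 1.0, -0.0, 0.0]
contact_force: [0.4, 1.0, -1.9]
opening: 0.0278
finger_force: 35.0
```

Call:
arm_command:
  commands:
    - {"tx": 0, "ty": 0, "tz": 0, "ax": 0, "ay": 0, "az": 0, "fingers": -1}
    - {"tx": 0, "ty": 0, "tz": 0.04, "ax": 0, "ay": 0, "az": 0, "fingers": -1}
    - {"tx": 0, "ty": 0, "tz": 0.08, "ax": 0, "ay": 0, "az": 0, "fingers": -1}
    - {"tx": 0, "ty": 0, "tz": 0.12, "ax": 0, "ay": 0, "az": 0, "fingers": -1}
    - {"tx": 0, "ty": 0, "tz": 0.14, "ax": 0, "ay": 0, "az": 0, "fingers": -1}
    - {"tx": 0, "ty": 0, "tz": 0.16, "ax": 0, "ay": 0, "az": 0, "fingers": -1}
    - {"tx": 0, "ty": 0, "tz": 0.174, "ax": 0, "ay": 0, "az": 0, "fingers": -1}
    - {"tx": 0, "ty": 0, "tz": 0.174, "ax": 0, "ay": 0, "az": 0, "fingers": -1}

```text
clock: 15.62
tool_pos: [0.4834, -0.1326, 0.0535]
tcp_rot: [-0.031, 1.0, 0.001, -0.002]
contact_force: [-0.1, -0.7, -1.7]
opening: 0.0279
finger_force: 35.0
```

Call:
arm_command:
  commands:
    - {"tx": 0, "ty": 0, "tz": 0.003, "ax": 0, "ay": 0, "az": 0, "fingers": -0.25}
    - {"tx": 0, "ty": 0, "tz": 0.003, "ax": 0, "ay": 0, "az": 0, "fingers": -0.25}
    - {"tx": 0, "ty": 0, "tz": 0.003, "ax": 0, "ay": 0, "az": 0, "fingers": -0.25}
    - {"tx": 0, "ty": 0, "tz": -0.16, "ax": 0, "ay": 0, "az": 0, "fingers": -0.25}
    - {"tx": 0, "ty": 0, "tz": -0.16, "ax": 0, "ay": 0, "az": 0, "fingers": -0.25}
    - {"tx": 0, "ty": 0, "tz": -0.16, "ax": 0, "ay": 0, "az": 0, "fingers": -0.25}
    - {"tx": 0, "ty": 0, "tz": -0.16, "ax": 0, "ay": 0, "az": 0, "fingers": -0.25}
    - {"tx": 0, "ty": 0, "tz": -0.16, "ax": 0, "ay": 0, "az": 0, "fingers": -0.25}

```text
clock: 16.28
tool_pos: [0.4864, -0.1342, 0.2254]
tcp_rot: [-0.03, 1.0, -0.002, 0.005]
contact_force: [1.0, -0.2, 0.7]
opening: 0.0349
finger_force: 0.0
```

```bash
python3 - <<'E'
from h import *
s=env.sense();print(s["tool_pos"],s["opening"],rel([.459,.260,.2],78)) 
E
```

```text
[ 0.48644425 -0.13415767  0.22535379] 0.03489731508157523 (array([  3.9, 395.2,  23.6]), np.float64(15.455219626161792))
```

Call:
arm_command:
  commands:
    - {"tx": 0.003, "ty": 0.295, "tz": 0, "ax": 0, "ay": 0, "az": 0, "fingers": 0}
    - {"tx": 0.003, "ty": 0.295, "tz": 0, "ax": 0, "ay": 0, "az": 0, "fingers": 0}
    - {"tx": 0.003, "ty": 0.295, "tz": 0, "ax": 0, "ay": 0, "az": 0, "fingers": 0}
    - {"tx": 0.003, "ty": 0.295, "tz": 0, "ax": 0, "ay": 0, "az": 0, "fingers": 0}
    - {"tx": 0.003, "ty": 0.295, "tz": 0, "ax": 0, "ay": 0, "az": 0, "fingers": 0}
    - {"tx": 0.003, "ty": 0.295, "tz": 0, "ax": 0, "ay": 0, "az": 0, "fingers": 0}
    - {"tx": 0.003, "ty": 0.295, "tz": 0, "ax": 0, "ay": 0, "az": 0, "fingers": 0}
    - {"tx": 0.003, "ty": 0.295, "tz": 0, "ax": 0, "ay": 0, "az": 0, "fingers": 0}

```text
clock: 16.95
tool_pos: [0.463, 0.166, 0.2168]
tcp_rot: [-0.032, 0.999, 0.001, 0.001]
contact_force: [0.3, -1.5, -0.4]
opening: 0.0464
finger_force: 0.0
```

Call:
arm_command:
  commands:
    - {"tx": 0.003, "ty": 0.1, "tz": 0.02, "ax": 0, "ay": 0, "az": 15.5, "fingers": 0}
    - {"tx": 0.003, "ty": 0.1, "tz": 0.02, "ax": 0, "ay": 0, "az": 15.5, "fingers": 0}
    - {"tx": 0.003, "ty": 0.1, "tz": 0.02, "ax": 0, "ay": 0, "az": 15.5, "fingers": 0}
    - {"tx": 0.003, "ty": 0.1, "tz": 0.11, "ax": 0, "ay": 0, "az": 15.5, "fingers": 0}
    - {"tx": 0.003, "ty": 0.1, "tz": 0.11, "ax": 0, "ay": 0, "az": 15.5, "fingers": 0}
    - {"tx": 0.003, "ty": 0.1, "tz": 0.11, "ax": 0, "ay": 0, "az": 15.5, "fingers": 0}
    - {"tx": 0.003, "ty": 0.1, "tz": 0.11, "ax": 0, "ay": 0, "az": 15.5, "fingers": 0}

```text
clock: 17.53
tool_pos: [0.454, 0.2597, 0.1045]
tcp_rot: [0.105, 0.994, -0.001, -0.002]
contact_force: [-0.4, 0.1, 0.8]
opening: 0.0465
finger_force: 0.0
```

```bash
python3 - <<'E'
from h import *
s=env.sense();print(s["tool_pos"],rel([.459,.260,.047],78)) 
d=shot("wrist","8")
h=cv2.cvtColor(d["pixels"],cv2.COLOR_RGB2HSV);kk=(d["pixels"].max(2)<75)&(h[...,1]<90);kk[240:]=0
print([(np.round(onz(d,*x,.056),3),x.round(),s[4]) for x,s in blobs(kk,60) if s[4]<900])
E
```

```text
[0.45403823 0.25972841 0.10447417] (array([-5. ,  1.4, 57.5]), np.float64(-0.05927691622451903))
[(array([0.446, 0.43 , 0.056]), array([551., 167.]), np.int32(757)), (array([0.451, 0.341, 0.056]), array([426., 200.]), np.int32(402)), (array([0.473, 0.375, 0.056]), array([475., 217.]), np.int32(307)), (array([0.458, 0.259, 0.056]), array([321., 230.]), np.int32(377))]
```

Bore measured at (.458,.259), so I descend and grip.

Call:
arm_command:
  commands:
    - {"tx": -0.003, "ty": 0.001, "tz": 0.04, "ax": 0, "ay": 0, "az": 0, "fingers": 0}
    - {"tx": -0.003, "ty": 0.001, "tz": 0.058, "ax": 0, "ay": 0, "az": 0, "fingers": 0}
    - {"tx": -0.003, "ty": 0.001, "tz": 0.058, "ax": 0, "ay": 0, "az": 0, "fingers": 0}
    - {"tx": -0.003, "ty": 0.001, "tz": 0.058, "ax": 0, "ay": 0, "az": 0, "fingers": -1}
    - {"tx": -0.003, "ty": 0.001, "tz": 0.058, "ax": 0, "ay": 0, "az": 0, "fingers": -1}
    - {"tx": -0.003, "ty": 0.001, "tz": 0.058, "ax": 0, "ay": 0, "az": 0, "fingers": -1}
    - {"tx": -0.003, "ty": 0.001, "tz": 0.058, "ax": 0, "ay": 0, "az": 0, "fingers": -1}
    - {"tx": -0.003, "ty": 0.001, "tz": 0.058, "ax": 0, "ay": 0, "az": 0, "fingers": -1}

```text
clock: 18.25
tool_pos: [0.4592, 0.2611, 0.0504]
tcp_rot: [0.105, 0.994, 0.001, 0.001]
contact_force: [-1.2, -2.2, 10.6]
opening: 0.0278
finger_force: 35.0
```

Call:
arm_command:
  commands:
    - {"tx": 0, "ty": 0, "tz": -0.1, "ax": 0, "ay": 0, "az": 0, "fingers": -1}
    - {"tx": 0, "ty": 0, "tz": -0.18, "ax": 0, "ay": 0, "az": 0, "fingers": -1}
    - {"tx": 0, "ty": 0, "tz": -0.18, "ax": 0, "ay": 0, "az": 0, "fingers": -1}
    - {"tx": 0, "ty": 0, "tz": -0.18, "ax": 0, "ay": 0, "az": -15.5, "fingers": -1}
    - {"tx": 0, "ty": 0, "tz": -0.18, "ax": 0, "ay": 0, "az": -15.5, "fingers": -1}
    - {"tx": 0, "ty": 0, "tz": -0.18, "ax": 0, "ay": 0, "az": -15.5, "fingers": -1}
    - {"tx": 0, "ty": 0, "tz": -0.18, "ax": 0, "ay": 0, "az": -15.5, "fingers": -1}

```text
clock: 18.83
tool_pos: [0.4582, 0.2607, 0.2289]
tcp_rot: [-0.029, 1.0, 0.0, 0.001]
contact_force: [0.0, -0.3, -2.3]
opening: 0.0273
finger_force: 35.0
```

```bash
python3 - <<'E'
from h import *
s=env.sense();print(s["tool_pos"],rel([.492,-.270,.23],93.6)) 
E
```

```text
[0.45823622 0.26074637 0.22891059] (array([  -2.5, -531.8,   -1.5]), np.float64(-0.23285851846489436))
```

Call:
arm_command:
  commands:
    - {"tx": -0.001, "ty": -0.266, "tz": 0, "ax": 0, "ay": 0, "az": 0, "fingers": -1}
    - {"tx": -0.001, "ty": -0.266, "tz": 0, "ax": 0, "ay": 0, "az": 0, "fingers": -1}
    - {"tx": -0.001, "ty": -0.266, "tz": 0, "ax": 0, "ay": 0, "az": 0, "fingers": -1}
    - {"tx": -0.001, "ty": -0.266, "tz": 0, "ax": 0, "ay": 0, "az": 0, "fingers": -1}
    - {"tx": -0.001, "ty": -0.266, "tz": 0, "ax": 0, "ay": 0, "az": 0, "fingers": -1}
    - {"tx": -0.001, "ty": -0.266, "tz": 0, "ax": 0, "ay": 0, "az": 0, "fingers": -1}
    - {"tx": -0.001, "ty": -0.266, "tz": 0, "ax": 0, "ay": 0, "az": 0, "fingers": -1}
    - {"tx": -0.001, "ty": -0.266, "tz": 0, "ax": 0, "ay": 0, "az": 0, "fingers": -1}

```text
clock: 19.5
tool_pos: [0.4744, -0.0079, 0.2261]
tcp_rot: [-0.026, 1.0, -0.0, -0.001]
contact_force: [0.6, 1.2, -1.2]
opening: 0.0275
finger_force: 35.0
```

Call:
arm_command:
  commands:
    - {"tx": -0.001, "ty": -0.266, "tz": 0, "ax": 0, "ay": 0, "az": 0, "fingers": -1}
    - {"tx": -0.001, "ty": -0.266, "tz": 0, "ax": 0, "ay": 0, "az": 0, "fingers": -1}
    - {"tx": -0.001, "ty": -0.266, "tz": 0, "ax": 0, "ay": 0, "az": 0, "fingers": -1}
    - {"tx": -0.001, "ty": -0.266, "tz": 0, "ax": 0, "ay": 0, "az": 0, "fingers": -1}
    - {"tx": -0.001, "ty": -0.266, "tz": 0, "ax": 0, "ay": 0, "az": 0, "fingers": -1}
    - {"tx": -0.001, "ty": -0.266, "tz": 0, "ax": 0, "ay": 0, "az": 0, "fingers": -1}
    - {"tx": -0.001, "ty": -0.266, "tz": 0, "ax": 0, "ay": 0, "az": 0, "fingers": -1}
    - {"tx": -0.001, "ty": -0.266, "tz": 0, "ax": 0, "ay": 0, "az": 0, "fingers": -1}

```text
clock: 20.17
tool_pos: [0.4915, -0.2725, 0.2257]
tcp_rot: [-0.027, 1.0, 0.001, -0.001]
contact_force: [0.5, 0.7, -0.8]
opening: 0.0277
finger_force: 35.0
```

Call:
arm_command:
  commands:
    - {"tx": 0, "ty": 0, "tz": 0, "ax": 0, "ay": 0, "az": 0, "fingers": -1}
    - {"tx": 0, "ty": 0, "tz": 0.04, "ax": 0, "ay": 0, "az": 0, "fingers": -1}
    - {"tx": 0, "ty": 0, "tz": 0.08, "ax": 0, "ay": 0, "az": 0, "fingers": -1}
    - {"tx": 0, "ty": 0, "tz": 0.12, "ax": 0, "ay": 0, "az": 0, "fingers": -1}
    - {"tx": 0, "ty": 0, "tz": 0.14, "ax": 0, "ay": 0, "az": 0, "fingers": -1}
    - {"tx": 0, "ty": 0, "tz": 0.16, "ax": 0, "ay": 0, "az": 0, "fingers": -1}
    - {"tx": 0, "ty": 0, "tz": 0.174, "ax": 0, "ay": 0, "az": 0, "fingers": -1}
    - {"tx": 0, "ty": 0, "tz": 0.174, "ax": 0, "ay": 0, "az": 0, "fingers": -1}

```text
clock: 20.83
tool_pos: [0.4913, -0.2684, 0.0514]
tcp_rot: [-0.03, 1.0, 0.001, -0.001]
contact_force: [0.4, 0.8, -1.8]
opening: 0.0277
finger_force: 35.0
```

Call:
arm_command:
  commands:
    - {"tx": 0, "ty": 0, "tz": 0.003, "ax": 0, "ay": 0, "az": 0, "fingers": -0.25}
    - {"tx": 0, "ty": 0, "tz": 0.003, "ax": 0, "ay": 0, "az": 0, "fingers": -0.25}
    - {"tx": 0, "ty": 0, "tz": 0.003, "ax": 0, "ay": 0, "az": 0, "fingers": -0.25}
    - {"tx": 0, "ty": 0, "tz": -0.16, "ax": 0, "ay": 0, "az": 0, "fingers": -0.25}
    - {"tx": 0, "ty": 0, "tz": -0.16, "ax": 0, "ay": 0, "az": 0, "fingers": -0.25}
    - {"tx": 0, "ty": 0, "tz": -0.16, "ax": 0, "ay": 0, "az": 0, "fingers": -0.25}
    - {"tx": 0, "ty": 0, "tz": -0.16, "ax": 0, "ay": 0, "az": 0, "fingers": -0.25}
    - {"tx": 0, "ty": 0, "tz": -0.16, "ax": 0, "ay": 0, "az": 0, "fingers": -0.25}

```text
clock: 21.5
tool_pos: [0.4936, -0.2712, 0.2235]
tcp_rot: [-0.03, 1.0, -0.003, 0.005]
contact_force: [0.5, -0.5, 0.7]
opening: 0.035
finger_force: 0.0
```

```bash
python3 - <<'E'
from h import *
s=env.sense();print(s["tool_pos"],s["opening"],rel([.453,.339,.2],127)) 
E
```

```text
[ 0.4936326  -0.27121896  0.22345714] 0.03495003662498857 (array([  4.4, 611.7,  19.4]), np.float64(-33.587747875707265))
```

Call:
arm_command:
  commands:
    - {"tx": 0.002, "ty": 0.3, "tz": 0, "ax": 0, "ay": 0, "az": 0, "fingers": 0}
    - {"tx": 0.002, "ty": 0.3, "tz": 0, "ax": 0, "ay": 0, "az": 0, "fingers": 0}
    - {"tx": 0.002, "ty": 0.3, "tz": 0, "ax": 0, "ay": 0, "az": 0, "fingers": 0}
    - {"tx": 0.002, "ty": 0.3, "tz": 0, "ax": 0, "ay": 0, "az": 0, "fingers": 0}
    - {"tx": 0.002, "ty": 0.3, "tz": 0, "ax": 0, "ay": 0, "az": 0, "fingers": 0}
    - {"tx": 0.002, "ty": 0.3, "tz": 0, "ax": 0, "ay": 0, "az": 0, "fingers": 0}
    - {"tx": 0.002, "ty": 0.3, "tz": 0, "ax": 0, "ay": 0, "az": 0, "fingers": 0}
    - {"tx": 0.002, "ty": 0.3, "tz": 0, "ax": 0, "ay": 0, "az": 0, "fingers": 0}

```text
clock: 22.17
tool_pos: [0.4713, 0.0337, 0.2149]
tcp_rot: [-0.031, 1.0, 0.001, 0.001]
contact_force: [-0.8, 0.9, -0.2]
opening: 0.0461
finger_force: 0.0
```

Call:
arm_command:
  commands:
    - {"tx": 0.002, "ty": 0.309, "tz": 0, "ax": 0, "ay": 0, "az": -33.5, "fingers": 0}
    - {"tx": 0.002, "ty": 0.309, "tz": 0, "ax": 0, "ay": 0, "az": -33.5, "fingers": 0}
    - {"tx": 0.002, "ty": 0.309, "tz": 0, "ax": 0, "ay": 0, "az": -33.5, "fingers": 0}
    - {"tx": 0.002, "ty": 0.309, "tz": 0, "ax": 0, "ay": 0, "az": -33.5, "fingers": 0}
    - {"tx": 0.002, "ty": 0.309, "tz": 0, "ax": 0, "ay": 0, "az": -33.5, "fingers": 0}
    - {"tx": 0.002, "ty": 0.309, "tz": 0, "ax": 0, "ay": 0, "az": -33.5, "fingers": 0}
    - {"tx": 0.002, "ty": 0.309, "tz": 0, "ax": 0, "ay": 0, "az": -33.5, "fingers": 0}
    - {"tx": 0.002, "ty": 0.309, "tz": 0, "ax": 0, "ay": 0, "az": -33.5, "fingers": 0}

```text
clock: 22.83
tool_pos: [0.4508, 0.3412, 0.2142]
tcp_rot: [-0.318, 0.948, 0.0, 0.0]
contact_force: [-1.1, -0.3, -0.4]
opening: 0.0467
finger_force: 0.0
```

Call:
arm_command:
  commands:
    - {"tx": 0, "ty": 0, "tz": 0.04, "ax": 0, "ay": 0, "az": 0, "fingers": 0}
    - {"tx": 0, "ty": 0, "tz": 0.08, "ax": 0, "ay": 0, "az": 0, "fingers": 0}
    - {"tx": 0, "ty": 0, "tz": 0.1, "ax": 0, "ay": 0, "az": 0, "fingers": 0}
    - {"tx": 0, "ty": 0, "tz": 0.1, "ax": 0, "ay": 0, "az": 0, "fingers": 0}

```text
clock: 23.17
tool_pos: [0.4499, 0.3363, 0.1094]
tcp_rot: [-0.317, 0.949, -0.001, -0.003]
contact_force: [-0.6, 0.6, 0.1]
opening: 0.046
finger_force: 0.0
```

```bash
python3 - <<'E'
from h import *
s=env.sense();print(s["tool_pos"],rel([.453,.339,.047],127)) 
d=shot("wrist","9")
h=cv2.cvtColor(d["pixels"],cv2.COLOR_RGB2HSV);kk=(d["pixels"].max(2)<75)&(h[...,1]<90);kk[240:]=0
print([(np.round(onz(d,*x,.056),3),x.round(),s[4]) for x,s in blobs(kk,60) if s[4]<900])
E
```

```text
[0.44994951 0.33627944 0.10937   ] (array([-4.5,  0.3, 62.3]), np.float64(-0.07190826654208138))
[(array([0.462, 0.104, 0.056]), array([22., 33.]), np.int32(345)), (array([0.599, 0.145, 0.056]), array([ 10., 227.]), np.int32(424)), (array([0.451, 0.341, 0.056]), array([324., 225.]), np.int32(369))]
```

View pics/wrist9.png

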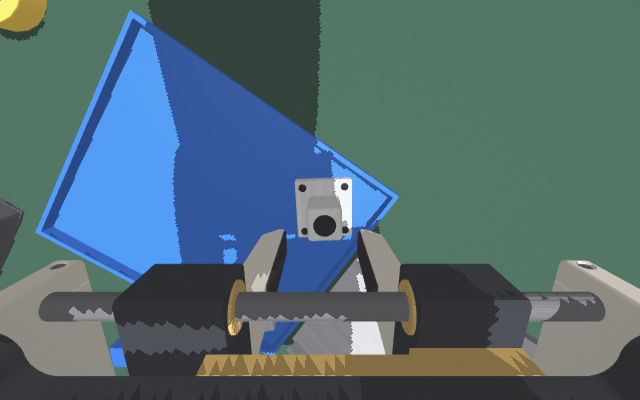

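Casting E is square under the jaws at (323,210), with its bore at (.451,.341). The tray to its left is empty.

Call:
arm_command:
  commands:
    - {"tx": -0.001, "ty": 0.002, "tz": 0.04, "ax": 0, "ay": 0, "az": 0, "fingers": 0}
    - {"tx": -0.001, "ty": 0.002, "tz": 0.062, "ax": 0, "ay": 0, "az": 0, "fingers": 0}
    - {"tx": -0.001, "ty": 0.002, "tz": 0.062, "ax": 0, "ay": 0, "az": 0, "fingers": 0}
    - {"tx": -0.001, "ty": 0.002, "tz": 0.062, "ax": 0, "ay": 0, "az": 0, "fingers": -1}
    - {"tx": -0.001, "ty": 0.002, "tz": 0.062, "ax": 0, "ay": 0, "az": 0, "fingers": -1}
    - {"tx": -0.001, "ty": 0.002, "tz": 0.062, "ax": 0, "ay": 0, "az": 0, "fingers": -1}
    - {"tx": -0.001, "ty": 0.002, "tz": 0.062, "ax": 0, "ay": 0, "az": 0, "fingers": -1}
    - {"tx": -0.001, "ty": 0.002, "tz": 0.062, "ax": 0, "ay": 0, "az": 0, "fingers": -1}

```text
clock: 23.88
tool_pos: [0.4521, 0.3402, 0.0546]
tcp_rot: [-0.317, 0.949, 0.0, 0.002]
contact_force: [-1.0, -2.4, 9.6]
opening: 0.0276
finger_force: 34.8
```

Call:
arm_command:
  commands:
    - {"tx": 0, "ty": 0, "tz": -0.1, "ax": 0, "ay": 0, "az": 0, "fingers": -1}
    - {"tx": 0, "ty": 0, "tz": -0.18, "ax": 0, "ay": 0, "az": 0, "fingers": -1}
    - {"tx": 0, "ty": 0, "tz": -0.18, "ax": 0, "ay": 0, "az": 0, "fingers": -1}
    - {"tx": 0, "ty": 0, "tz": -0.18, "ax": 0, "ay": 0, "az": 33.5, "fingers": -1}
    - {"tx": 0, "ty": 0, "tz": -0.18, "ax": 0, "ay": 0, "az": 33.5, "fingers": -1}
    - {"tx": 0, "ty": 0, "tz": -0.18, "ax": 0, "ay": 0, "az": 33.5, "fingers": -1}
    - {"tx": 0, "ty": 0, "tz": -0.18, "ax": 0, "ay": 0, "az": 33.5, "fingers": -1}
    - {"tx": 0, "ty": 0, "tz": -0.18, "ax": 0, "ay": 0, "az": 33.5, "fingers": -1}

```text
clock: 24.55
tool_pos: [0.4512, 0.3397, 0.2336]
tcp_rot: [-0.026, 1.0, 0.001, 0.001]
contact_force: [0.1, -0.9, -1.5]
opening: 0.0275
finger_force: 34.7
```

```bash
python3 - <<'E'
from h import *
s=env.sense();print(s["tool_pos"],rel([.555,-.197,.23],93.6)) 
E
```

```text
[0.45118637 0.33968819 0.23364519] (array([ -75.3, -541.4,    3.2]), np.float64(-0.570049734474793))
```

Call:
arm_command:
  commands:
    - {"tx": -0.037, "ty": -0.27, "tz": 0, "ax": 0, "ay": 0, "az": 0, "fingers": -1}
    - {"tx": -0.037, "ty": -0.27, "tz": 0, "ax": 0, "ay": 0, "az": 0, "fingers": -1}
    - {"tx": -0.037, "ty": -0.27, "tz": 0, "ax": 0, "ay": 0, "az": 0, "fingers": -1}
    - {"tx": -0.037, "ty": -0.27, "tz": 0, "ax": 0, "ay": 0, "az": 0, "fingers": -1}
    - {"tx": -0.037, "ty": -0.27, "tz": 0, "ax": 0, "ay": 0, "az": 0, "fingers": -1}
    - {"tx": -0.037, "ty": -0.27, "tz": 0, "ax": 0, "ay": 0, "az": 0, "fingers": -1}
    - {"tx": -0.037, "ty": -0.27, "tz": 0, "ax": 0, "ay": 0, "az": 0, "fingers": -1}
    - {"tx": -0.037, "ty": -0.27, "tz": 0, "ax": 0, "ay": 0, "az": 0, "fingers": -1}

```text
clock: 25.22
tool_pos: [0.5047, 0.0686, 0.2332]
tcp_rot: [-0.028, 1.0, -0.0, 0.001]
contact_force: [0.3, 0.7, -0.9]
opening: 0.0275
finger_force: 34.7
```

Call:
arm_command:
  commands:
    - {"tx": -0.038, "ty": -0.271, "tz": 0, "ax": 0, "ay": 0, "az": -0.5, "fingers": -1}
    - {"tx": -0.038, "ty": -0.271, "tz": 0, "ax": 0, "ay": 0, "az": -0.5, "fingers": -1}
    - {"tx": -0.038, "ty": -0.271, "tz": 0, "ax": 0, "ay": 0, "az": -0.5, "fingers": -1}
    - {"tx": -0.038, "ty": -0.271, "tz": 0, "ax": 0, "ay": 0, "az": -0.5, "fingers": -1}
    - {"tx": -0.038, "ty": -0.271, "tz": 0, "ax": 0, "ay": 0, "az": -0.5, "fingers": -1}
    - {"tx": -0.038, "ty": -0.271, "tz": 0, "ax": 0, "ay": 0, "az": -0.5, "fingers": -1}
    - {"tx": -0.038, "ty": -0.271, "tz": 0, "ax": 0, "ay": 0, "az": -0.5, "fingers": -1}
    - {"tx": -0.038, "ty": -0.271, "tz": 0, "ax": 0, "ay": 0, "az": -0.5, "fingers": -1}

```text
clock: 25.88
tool_pos: [0.5587, -0.1995, 0.2324]
tcp_rot: [-0.033, 0.999, -0.0, 0.0]
contact_force: [1.0, 0.4, -1.8]
opening: 0.0279
finger_force: 34.7
```

```bash
python3 - <<'E'
from h import *
s=env.sense();print(s["tool_pos"],rel([.555,-.197,.057],93.6)) 
d=shot("wrist","10")
E
```

```text
[ 0.55867814 -0.19951172  0.23235372] (array([  3.5,   2.9, 175.4]), np.float64(0.1435530345743956))
```

View pics/wrist10.png

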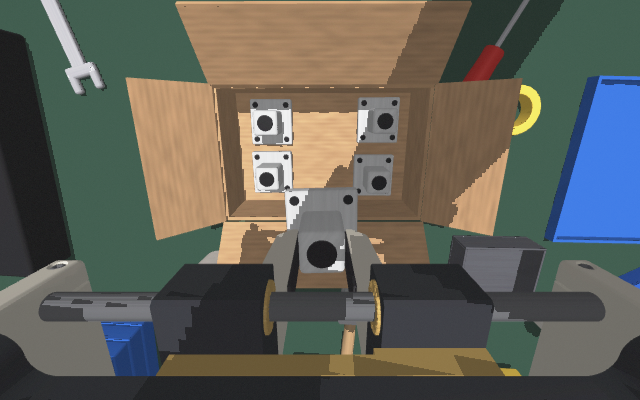

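The wrist view shows four castings upright in the carton at (268,122), (381,120), (270,173) and (376,175), with a clear gap for the fifth. The flaps have only been pushed a little further open.

Call:
arm_command:
  commands:
    - {"tx": 0.003, "ty": 0.002, "tz": 0.04, "ax": 0, "ay": 0, "az": 0, "fingers": -1}
    - {"tx": 0.003, "ty": 0.002, "tz": 0.08, "ax": 0, "ay": 0, "az": 0, "fingers": -1}
    - {"tx": 0.003, "ty": 0.002, "tz": 0.12, "ax": 0, "ay": 0, "az": 0, "fingers": -1}
    - {"tx": 0.003, "ty": 0.002, "tz": 0.14, "ax": 0, "ay": 0, "az": 0, "fingers": -1}
    - {"tx": 0.003, "ty": 0.002, "tz": 0.16, "ax": 0, "ay": 0, "az": 0, "fingers": -1}
    - {"tx": 0.003, "ty": 0.002, "tz": 0.174, "ax": 0, "ay": 0, "az": 0, "fingers": -1}
    - {"tx": 0.003, "ty": 0.002, "tz": 0.174, "ax": 0, "ay": 0, "az": 0, "fingers": -1}

```text
clock: 26.52
tool_pos: [0.5545, -0.1928, 0.056]
tcp_rot: [-0.035, 0.999, 0.001, -0.001]
contact_force: [-1.1, -0.1, -1.7]
opening: 0.0279
finger_force: 34.9
```

Call:
arm_command:
  commands:
    - {"tx": 0, "ty": 0, "tz": 0.003, "ax": 0, "ay": 0, "az": 0, "fingers": -0.25}
    - {"tx": 0, "ty": 0, "tz": 0.003, "ax": 0, "ay": 0, "az": 0, "fingers": -0.25}
    - {"tx": 0, "ty": 0, "tz": 0.003, "ax": 0, "ay": 0, "az": 0, "fingers": -0.25}
    - {"tx": 0, "ty": 0, "tz": -0.17, "ax": 0, "ay": 0, "az": 0, "fingers": -0.25}
    - {"tx": 0, "ty": 0, "tz": -0.17, "ax": 0, "ay": 0, "az": 0, "fingers": -0.25}
    - {"tx": 0, "ty": 0, "tz": -0.17, "ax": 0, "ay": 0, "az": 0, "fingers": -0.25}
    - {"tx": 0, "ty": 0, "tz": -0.17, "ax": 0, "ay": 0, "az": 0, "fingers": -0.25}
    - {"tx": 0, "ty": 0, "tz": -0.17, "ax": 0, "ay": 0, "az": 0, "fingers": -0.25}

```text
clock: 27.18
tool_pos: [0.5567, -0.1947, 0.2376]
tcp_rot: [-0.034, 0.999, -0.002, 0.005]
contact_force: [0.8, 0.2, 1.0]
opening: 0.0346
finger_force: 0.0
```

```bash
python3 - <<'E'
from h import *
s=env.sense();print(s["tool_pos"],s["opening"],rel([.568,.344,.2],137)) 
E
```

```text
[ 0.55673046 -0.19471602  0.23755113] 0.03463960049081119 (array([-47.7, 536.9,  35.5]), np.float64(-43.07904303951841))
```

Call:
arm_command:
  commands:
    - {"tx": -0.024, "ty": 0.27, "tz": 0, "ax": 0, "ay": 0, "az": 0, "fingers": 0}
    - {"tx": -0.024, "ty": 0.27, "tz": 0, "ax": 0, "ay": 0, "az": 0, "fingers": 0}
    - {"tx": -0.024, "ty": 0.27, "tz": 0, "ax": 0, "ay": 0, "az": 0, "fingers": 0}
    - {"tx": -0.024, "ty": 0.27, "tz": 0, "ax": 0, "ay": 0, "az": 0, "fingers": 0}
    - {"tx": -0.024, "ty": 0.27, "tz": 0, "ax": 0, "ay": 0, "az": 0, "fingers": 0}
    - {"tx": -0.024, "ty": 0.27, "tz": 0, "ax": 0, "ay": 0, "az": 0, "fingers": 0}
    - {"tx": -0.024, "ty": 0.27, "tz": 0, "ax": 0, "ay": 0, "az": 0, "fingers": 0}
    - {"tx": -0.024, "ty": 0.27, "tz": 0, "ax": 0, "ay": 0, "az": 0, "fingers": 0}

```text
clock: 27.85
tool_pos: [0.5605, 0.0807, 0.229]
tcp_rot: [-0.036, 0.999, 0.0, 0.001]
contact_force: [-0.5, -0.8, 0.8]
opening: 0.0464
finger_force: 0.0
```

Call:
arm_command:
  commands:
    - {"tx": -0.024, "ty": 0.267, "tz": 0, "ax": 0, "ay": 0, "az": -43, "fingers": 0}
    - {"tx": -0.024, "ty": 0.267, "tz": 0, "ax": 0, "ay": 0, "az": -43, "fingers": 0}
    - {"tx": -0.024, "ty": 0.267, "tz": 0, "ax": 0, "ay": 0, "az": -43, "fingers": 0}
    - {"tx": -0.024, "ty": 0.267, "tz": 0, "ax": 0, "ay": 0, "az": -43, "fingers": 0}
    - {"tx": -0.024, "ty": 0.267, "tz": 0, "ax": 0, "ay": 0, "az": -43, "fingers": 0}
    - {"tx": -0.024, "ty": 0.267, "tz": 0, "ax": 0, "ay": 0, "az": -43, "fingers": 0}
    - {"tx": -0.024, "ty": 0.267, "tz": 0, "ax": 0, "ay": 0, "az": -43, "fingers": 0}
    - {"tx": -0.024, "ty": 0.267, "tz": 0, "ax": 0, "ay": 0, "az": -43, "fingers": 0}

```text
clock: 28.52
tool_pos: [0.566, 0.3479, 0.2281]
tcp_rot: [-0.399, 0.917, 0.0, 0.0]
contact_force: [-0.0, 0.1, -0.2]
opening: 0.0466
finger_force: 0.0
```

Call:
arm_command:
  commands:
    - {"tx": 0, "ty": 0, "tz": 0.04, "ax": 0, "ay": 0, "az": 0, "fingers": 0}
    - {"tx": 0, "ty": 0, "tz": 0.08, "ax": 0, "ay": 0, "az": 0, "fingers": 0}
    - {"tx": 0, "ty": 0, "tz": 0.11, "ax": 0, "ay": 0, "az": 0, "fingers": 0}
    - {"tx": 0, "ty": 0, "tz": 0.11, "ax": 0, "ay": 0, "az": 0, "fingers": 0}

```text
clock: 28.85
tool_pos: [0.5645, 0.3424, 0.1117]
tcp_rot: [-0.397, 0.918, -0.001, -0.004]
contact_force: [-1.7, -0.1, -0.8]
opening: 0.0468
finger_force: 0.0
```

```bash
python3 - <<'E'
from h import *
s=env.sense();print(s["tool_pos"],rel([.568,.344,.033],137)) 
d=shot("wrist","11")
E
```

```text
[0.56450286 0.34242668 0.11172642] (array([-4.2, -1.6, 78.7]), np.float64(-0.21190146089239192))
```

View pics/wrist11.png

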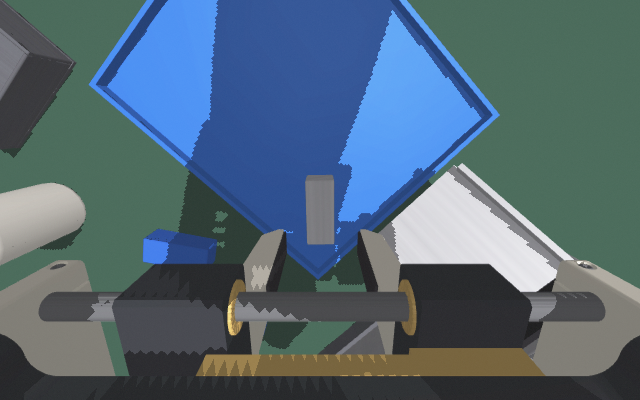

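The bar end stands centred and parallel between the jaws at (320,210), with the decoy block at (180,247) out of the way.

Call:
arm_command:
  commands:
    - {"tx": -0.003, "ty": -0.001, "tz": 0.04, "ax": 0, "ay": 0, "az": 0, "fingers": -0.15}
    - {"tx": -0.003, "ty": -0.001, "tz": 0.074, "ax": 0, "ay": 0, "az": 0, "fingers": -0.15}
    - {"tx": -0.003, "ty": -0.001, "tz": 0.074, "ax": 0, "ay": 0, "az": 0, "fingers": -0.15}
    - {"tx": -0.003, "ty": -0.001, "tz": 0.074, "ax": 0, "ay": 0, "az": 0, "fingers": -1}
    - {"tx": -0.003, "ty": -0.001, "tz": 0.074, "ax": 0, "ay": 0, "az": 0, "fingers": -1}
    - {"tx": -0.003, "ty": -0.001, "tz": 0.074, "ax": 0, "ay": 0, "az": 0, "fingers": -1}
    - {"tx": -0.003, "ty": -0.001, "tz": 0.074, "ax": 0, "ay": 0, "az": 0, "fingers": -1}
    - {"tx": -0.003, "ty": -0.001, "tz": 0.074, "ax": 0, "ay": 0, "az": 0, "fingers": -1}

```text
clock: 29.57
tool_pos: [0.5706, 0.3474, 0.0482]
tcp_rot: [-0.398, 0.917, 0.0, 0.003]
contact_force: [-1.0, 1.7, 10.5]
opening: 0.0108
finger_force: 5.6
```

Call:
arm_command:
  commands:
    - {"tx": 0, "ty": 0, "tz": -0.1, "ax": 0, "ay": 0, "az": 0, "fingers": -1}
    - {"tx": 0, "ty": 0, "tz": -0.2, "ax": 0, "ay": 0, "az": 0, "fingers": -1}
    - {"tx": 0, "ty": 0, "tz": -0.2, "ax": 0, "ay": 0, "az": 0, "fingers": -1}
    - {"tx": 0, "ty": 0, "tz": -0.2, "ax": 0, "ay": 0, "az": 0, "fingers": -1}
    - {"tx": 0, "ty": 0, "tz": -0.2, "ax": 0, "ay": 0, "az": 0, "fingers": -1}
    - {"tx": 0, "ty": 0, "tz": -0.2, "ax": 0, "ay": 0, "az": 0, "fingers": -1}

```text
clock: 30.07
tool_pos: [0.5705, 0.3472, 0.2552]
tcp_rot: [-0.398, 0.917, 0.001, 0.006]
contact_force: [-0.4, -0.1, -0.6]
opening: 0.0006
finger_force: 0.0
```

```bash
python3 - <<'E'
from h import *
s=env.sense();print(s["tool_pos"],rel([.685,.065,.23],5),rel([.685,.065,.23],95)) 
E
```

```text
[0.57045729 0.34716892 0.25517173] (array([ 128.2, -276.3,   24.7]), np.float64(-48.076729359842886)) (array([ 128.2, -276.3,   24.7]), np.float64(41.923270640157114))
```

The grip missed: the tips settled at the height of the bar's top. I'll locate it again.

Call:
arm_command:
  commands:
    - {"tx": 0, "ty": 0, "tz": 0.08, "ax": 0, "ay": 0, "az": 0, "fingers": -0.15}
    - {"tx": 0, "ty": 0, "tz": 0.08, "ax": 0, "ay": 0, "az": 0, "fingers": -0.15}
    - {"tx": 0, "ty": 0, "tz": 0.08, "ax": 0, "ay": 0, "az": 0, "fingers": -0.15}
    - {"tx": 0, "ty": 0, "tz": 0.08, "ax": 0, "ay": 0, "az": 0, "fingers": -0.15}
    - {"tx": 0, "ty": 0, "tz": 0.08, "ax": 0, "ay": 0, "az": 0, "fingers": -0.15}
    - {"tx": 0, "ty": 0, "tz": 0.08, "ax": 0, "ay": 0, "az": 0, "fingers": -0.15}

```text
clock: 30.57
tool_pos: [0.57, 0.3469, 0.1675]
tcp_rot: [-0.398, 0.917, 0.0, 0.002]
contact_force: [0.2, 0.6, 0.6]
opening: 0.0357
finger_force: 0.0
```

```bash
python3 - <<'E'
from h import *
s=env.sense();print(s["tool_pos"])
d=shot("wrist","12");hsv=cv2.cvtColor(d["pixels"],cv2.COLOR_RGB2HSV)
g=((hsv[...,1]<70)&(d["pixels"].max(2)>95)).astype(np.uint8);g[:100]=0;g[255:]=0;g[:,:250]=0;g[:,400:]=0
n,l,st,ce=cv2.connectedComponentsWithStats(g)
for i in range(1,n):
    if st[i][4]>300:
        cs,_=cv2.findContours((l==i).astype(np.uint8),0,2);r=cv2.minAreaRect(cs[0]);print(r,st[i],np.round(onz(d,*r[0],.029),3))
a=dict(np.load("wrist11.npz"));print(onz(a,320,206,.029))
E
```

```text
[0.56995804 0.34690102 0.16753876]
((320.9999694824219, 185.49998474121094), (56.99999237060547, 21.999996185302734), 90.0) [ 310  157   23   58 1316] [0.566 0.342 0.029]
((375.4999694824219, 214.49996948242188), (46.99999237060547, 78.99998474121094), -0.0) [ 352  175   48   80 2691] [0.545 0.407 0.029]
((275.5, 241.5), (25.0, 31.0), 90.0) [260 229  32  26 554] [0.648 0.355 0.029]
[0.56295458 0.33999772 0.029     ]
```

View pics/wrist12.png

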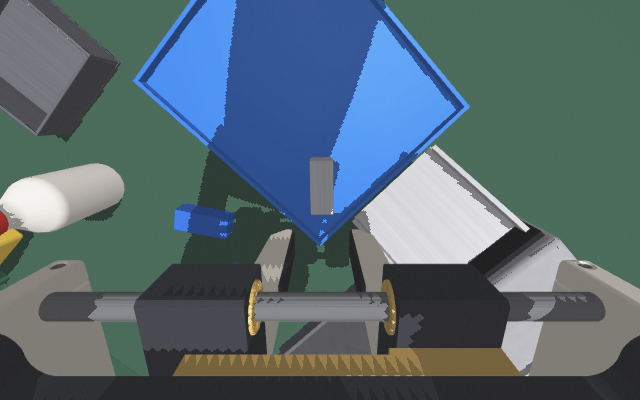

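The bar hasn't moved; it is at (321,185), still aligned. I descend 14 mm deeper this time.

Call:
arm_command:
  commands:
    - {"tx": 0.005, "ty": 0, "tz": 0.04, "ax": 0, "ay": 0, "az": 0, "fingers": -0.15}
    - {"tx": 0.005, "ty": 0, "tz": 0.08, "ax": 0, "ay": 0, "az": 0, "fingers": -0.15}
    - {"tx": 0.005, "ty": 0, "tz": 0.11, "ax": 0, "ay": 0, "az": 0, "fingers": -0.15}
    - {"tx": 0.005, "ty": 0, "tz": 0.125, "ax": 0, "ay": 0, "az": 0, "fingers": -0.15}
    - {"tx": 0.005, "ty": 0, "tz": 0.134, "ax": 0, "ay": 0, "az": 0, "fingers": -0.15}
    - {"tx": 0.005, "ty": 0, "tz": 0.134, "ax": 0, "ay": 0, "az": 0, "fingers": -0.15}

```text
clock: 31.12
tool_pos: [0.5658, 0.3428, 0.0298]
tcp_rot: [-0.398, 0.917, -0.0, -0.0]
contact_force: [-0.0, 0.5, -0.0]
opening: 0.0394
finger_force: 0.0
```

Call:
arm_command:
  commands:
    - {"tx": 0, "ty": 0, "tz": 0, "ax": 0, "ay": 0, "az": 0, "fingers": -1}
    - {"tx": 0, "ty": 0, "tz": 0, "ax": 0, "ay": 0, "az": 0, "fingers": -1}
    - {"tx": 0, "ty": 0, "tz": 0, "ax": 0, "ay": 0, "az": 0, "fingers": -1}
    - {"tx": 0, "ty": 0, "tz": 0, "ax": 0, "ay": 0, "az": 0, "fingers": -1}
    - {"tx": 0, "ty": 0, "tz": 0, "ax": 0, "ay": 0, "az": 0, "fingers": -1}
    - {"tx": 0, "ty": 0, "tz": 0, "ax": 0, "ay": 0, "az": 0, "fingers": -1}

```text
clock: 31.62
tool_pos: [0.5666, 0.3433, 0.0322]
tcp_rot: [-0.398, 0.917, 0.0, 0.002]
contact_force: [-0.8, -0.3, 6.8]
opening: 0.0248
finger_force: 35.0
```

Call:
arm_command:
  commands:
    - {"tx": 0, "ty": 0, "tz": -0.1, "ax": 0, "ay": 0, "az": 0, "fingers": -1}
    - {"tx": 0, "ty": 0, "tz": -0.2, "ax": 0, "ay": 0, "az": 0, "fingers": -1}
    - {"tx": 0, "ty": 0, "tz": -0.2, "ax": 0, "ay": 0, "az": 0, "fingers": -1}
    - {"tx": 0, "ty": 0, "tz": -0.2, "ax": 0, "ay": 0, "az": 0, "fingers": -1}
    - {"tx": 0, "ty": 0, "tz": -0.2, "ax": 0, "ay": 0, "az": 0, "fingers": -1}
    - {"tx": 0, "ty": 0, "tz": -0.2, "ax": 0, "ay": 0, "az": 0, "fingers": -1}

```text
clock: 32.12
tool_pos: [0.5671, 0.3436, 0.2395]
tcp_rot: [-0.398, 0.917, 0.001, 0.005]
contact_force: [0.9, 0.7, -1.8]
opening: 0.0246
finger_force: 35.0
```

Call:
arm_command:
  commands:
    - {"tx": 0.123, "ty": -0.276, "tz": 0, "ax": 0, "ay": 0, "az": -48, "fingers": -1}
    - {"tx": 0.123, "ty": -0.276, "tz": 0, "ax": 0, "ay": 0, "az": -48, "fingers": -1}
    - {"tx": 0.123, "ty": -0.276, "tz": 0, "ax": 0, "ay": 0, "az": -48, "fingers": -1}
    - {"tx": 0.123, "ty": -0.276, "tz": 0, "ax": 0, "ay": 0, "az": -48, "fingers": -1}
    - {"tx": 0.123, "ty": -0.276, "tz": 0, "ax": 0, "ay": 0, "az": -48, "fingers": -1}
    - {"tx": 0.123, "ty": -0.276, "tz": 0, "ax": 0, "ay": 0, "az": -48, "fingers": -1}
    - {"tx": 0.123, "ty": -0.276, "tz": 0, "ax": 0, "ay": 0, "az": -48, "fingers": -1}
    - {"tx": 0.123, "ty": -0.276, "tz": 0, "ax": 0, "ay": 0, "az": -48, "fingers": -1}

```text
clock: 32.78
tool_pos: [0.6701, 0.1318, 0.2271]
tcp_rot: [-0.707, 0.707, -0.016, -0.01]
contact_force: [-0.1, 1.1, -2.9]
opening: 0.0246
finger_force: 35.0
```

Call:
arm_command:
  commands:
    - {"tx": 0, "ty": 0, "tz": 0, "ax": 0, "ay": 0, "az": 0, "fingers": -1}
    - {"tx": 0, "ty": 0, "tz": 0, "ax": 0, "ay": 0, "az": 0, "fingers": -1}

```text
clock: 32.95
tool_pos: [0.6688, 0.1344, 0.2274]
tcp_rot: [0.708, -0.706, 0.014, 0.009]
contact_force: [0.9, 0.6, -2.3]
opening: 0.0246
finger_force: 35.0
```

```bash
python3 - <<'E'
from h import *
s=env.sense();print(s["tool_pos"],s["finger_force"],rel([.685,.065,.05],5),s["qpos"].round(2))
d=shot("wrist","13");t=shot("top","13")
# pan: dark grey pixels in top view near (278,173)
px=t["pixels"];h=cv2.cvtColor(px,cv2.COLOR_RGB2HSV);m=((h[...,1]<60)&(px.max(2)<140)).astype(np.uint8)
for c,s in blobs(m,300):
    if 240<c[0]<310 and 140<c[1]<210:print(c,s,onz(t,*c,.03))
E
```

```text
[0.66875551 0.13438226 0.22741121] 34.98874247074127 (array([ 63.4, -14.8, 179.8]), np.float64(-4.83069725381722)) [ 0.18  0.13  1.44 -0.03  1.57 -2.97]
[273.42631141 168.56869276] [ 250  128   44   62 1201] [0.70072918 0.06821281 0.03      ]
```

Call:
arm_command:
  commands:
    - {"tx": 0.03, "ty": -0.007, "tz": 0, "ax": 0, "ay": 0, "az": 25, "fingers": -1}
    - {"tx": 0.03, "ty": -0.007, "tz": 0, "ax": 0, "ay": 0, "az": 25, "fingers": -1}
    - {"tx": 0.03, "ty": -0.007, "tz": 0, "ax": 0, "ay": 0, "az": 25, "fingers": -1}
    - {"tx": 0.03, "ty": -0.007, "tz": 0, "ax": 0, "ay": 0, "az": 25, "fingers": -1}
    - {"tx": 0.03, "ty": -0.007, "tz": 0, "ax": 0, "ay": 0, "az": 25, "fingers": -1}
    - {"tx": 0.03, "ty": -0.007, "tz": 0, "ax": 0, "ay": 0, "az": 25, "fingers": -1}

```text
clock: 33.55
tool_pos: [0.676, 0.1039, 0.2289]
tcp_rot: [-0.539, 0.842, -0.017, -0.006]
contact_force: [-0.2, 0.6, -3.4]
opening: 0.025
finger_force: 35.0
```

```bash
python3 - <<'E'
from h import *
s=env.sense();print(s["tool_pos"],s["finger_force"],rel([.685,.065,.05],165),s["qpos"].round(2),Ro.from_quat(s["tcp_rot"]).as_matrix().round(3).tolist())
E
```

```text
[0.67599635 0.1038942  0.2288672 ] 34.98899817466736 (array([ 26.5, -20.6, 180.2]), np.float64(-9.73670877682693)) [ 0.13  0.14  1.43 -0.04  1.57 -2.58] [[-0.419, -0.908, 0.008], [-0.908, 0.418, -0.034], [0.028, -0.022, -0.999]]
```

Call:
arm_command:
  commands:
    - {"tx": 0.0265, "ty": -0.02, "tz": 0.05, "ax": -1.3, "ay": -1.6, "az": -5, "fingers": -1}
    - {"tx": 0.0265, "ty": -0.02, "tz": 0.08, "ax": -1.3, "ay": -1.6, "az": -5, "fingers": -1}
    - {"tx": 0.0265, "ty": -0.02, "tz": 0.12, "ax": -1.3, "ay": -1.6, "az": -5, "fingers": -1}
    - {"tx": 0.0265, "ty": -0.02, "tz": 0.15, "ax": -1.3, "ay": -1.6, "az": -5, "fingers": -1}
    - {"tx": 0.0265, "ty": -0.02, "tz": 0.175, "ax": -1.3, "ay": -1.6, "az": -5, "fingers": -1}
    - {"tx": 0.0265, "ty": -0.02, "tz": 0.178, "ax": -1.3, "ay": -1.6, "az": -5, "fingers": -1}
    - {"tx": 0.0265, "ty": -0.02, "tz": 0.178, "ax": -1.3, "ay": -1.6, "az": -5, "fingers": -1}

```text
clock: 34.13
tool_pos: [0.6839, 0.065, 0.051]
tcp_rot: [-0.575, 0.818, 0.001, -0.002]
contact_force: [-0.5, 0.2, -2.3]
opening: 0.0246
finger_force: 35.0
```

Call:
arm_command:
  commands:
    - {"tx": 0, "ty": 0, "tz": 0.014, "ax": 0, "ay": 0, "az": 0, "fingers": -1}
    - {"tx": 0, "ty": 0, "tz": 0.014, "ax": 0, "ay": 0, "az": 0, "fingers": -1}
    - {"tx": 0, "ty": 0, "tz": 0.014, "ax": 0, "ay": 0, "az": 0, "fingers": -0.3}
    - {"tx": 0, "ty": 0, "tz": 0.014, "ax": 0, "ay": 0, "az": 0, "fingers": -0.3}
    - {"tx": 0, "ty": 0, "tz": 0.014, "ax": 0, "ay": 0, "az": 0, "fingers": -0.3}
    - {"tx": 0, "ty": 0, "tz": -0.06, "ax": 0, "ay": 0, "az": 0, "fingers": -0.3}
    - {"tx": 0, "ty": 0, "tz": -0.1, "ax": 0, "ay": 0, "az": 0, "fingers": -0.3}

```text
clock: 34.72
tool_pos: [0.6837, 0.0648, 0.1207]
tcp_rot: [-0.574, 0.819, 0.002, -0.003]
contact_force: [-0.0, 0.3, 0.4]
opening: 0.0324
finger_force: 0.0
```

Call:
arm_command:
  commands:
    - {"tx": 0, "ty": 0, "tz": -0.15, "ax": 0, "ay": 0, "az": 61, "fingers": -1}
    - {"tx": 0, "ty": 0, "tz": -0.15, "ax": 0, "ay": 0, "az": 61, "fingers": -1}
    - {"tx": 0, "ty": 0, "tz": -0.15, "ax": 0, "ay": 0, "az": 61, "fingers": -1}
    - {"tx": 0, "ty": 0, "tz": -0.15, "ax": 0, "ay": 0, "az": 61, "fingers": -1}
    - {"tx": 0, "ty": 0, "tz": -0.15, "ax": 0, "ay": 0, "az": 61, "fingers": -1}
    - {"tx": 0, "ty": 0, "tz": -0.15, "ax": 0, "ay": 0, "az": 61, "fingers": -1}
    - {"tx": 0, "ty": 0, "tz": -0.15, "ax": 0, "ay": 0, "az": 61, "fingers": -1}
    - {"tx": 0, "ty": 0, "tz": -0.15, "ax": 0, "ay": 0, "az": 61, "fingers": -1}

```text
clock: 35.38
tool_pos: [0.6852, 0.0649, 0.2724]
tcp_rot: [-0.108, 0.994, -0.0, -0.001]
contact_force: [-0.1, 0.5, 0.2]
opening: 0.0005
finger_force: 0.0
```

```bash
python3 - <<'E'
from h import *
s=env.sense();print(s["tool_pos"],s["opening"],s["qpos"].round(2),rel([.685,.065,.26],93.6))
a=shot("scene","14")["pixels"];t=shot("top","14")["pixels"]
cv2.imwrite("pics/both14.png",np.vstack([cv2.resize(a[90:320,220:520,::-1],None,fx=1.3,fy=1.3),cv2.resize(t[120:280,150:450,::-1],(390,208))]))
E
```

```text
[0.68519517 0.06490067 0.27239877] 0.000499580879777935 [ 0.06  0.14  1.36 -0.    1.64 -1.73] (array([ 0.2,  0.1, 12.4]), np.float64(8.817316161522925))
```

View pics/both14.png

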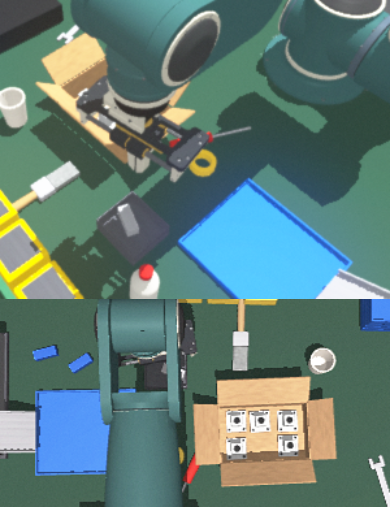

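The bar end lies in the scrap pan and all five castings stand in the carton, in two rows, with the flaps open. Next I position outside the left end flap.

```bash
python3 - <<'E'
from h import *
print(rel([.508,.030,.20],93.6))
E
```

```text
(array([180.4,   4.6,  72.4]), np.float64(9.008787575722053))
```

Call:
arm_command:
  commands:
    - {"tx": 0.18, "ty": 0.005, "tz": 0.06, "ax": 0, "ay": 0, "az": 9, "fingers": -1}
    - {"tx": 0.18, "ty": 0.005, "tz": 0.06, "ax": 0, "ay": 0, "az": 9, "fingers": -1}
    - {"tx": 0.18, "ty": 0.005, "tz": 0.06, "ax": 0, "ay": 0, "az": 9, "fingers": -1}
    - {"tx": 0.18, "ty": 0.005, "tz": 0.06, "ax": 0, "ay": 0, "az": 9, "fingers": -1}
    - {"tx": 0.18, "ty": 0.005, "tz": 0.06, "ax": 0, "ay": 0, "az": 9, "fingers": -1}
    - {"tx": 0.18, "ty": 0.005, "tz": 0.06, "ax": 0, "ay": 0, "az": 9, "fingers": -1}
    - {"tx": 0.18, "ty": 0.005, "tz": 0.06, "ax": 0, "ay": 0, "az": 9, "fingers": -1}

```text
clock: 36.07
tool_pos: [0.508, 0.0298, 0.2126]
tcp_rot: [-0.035, 0.999, -0.0, -0.0]
contact_force: [-1.0, -0.8, 1.0]
opening: 0.0006
finger_force: 0.0
```

```bash
cat >> h.py <<'E'
C=np.array([.5225,-.1995]);Y=np.radians(3.6);EX=np.array([np.cos(Y),np.sin(Y)]);EY=np.array([-np.sin(Y),np.cos(Y)])
def own():
    s=env.sense();d=s["tool_pos"][:2]-C;return np.round([d@EX*1000,d@EY*1000,s["tool_pos"][2]*1000-19],1)
E
python3 - <<'E'
from h import *
print(own(),rel([.508,.030,.104],93.6),env.sense()["clock"])
d=shot("wrist","15");cv2.imwrite("pics/w15.png",d["pixels"][...,::-1])
E
```

```text
[-1.000e-01  2.298e+02  1.936e+02] (array([-1.000e-01,  2.000e-01,  1.086e+02]), np.float64(0.37231148170953077)) 36.0667
```

View pics/w15.png

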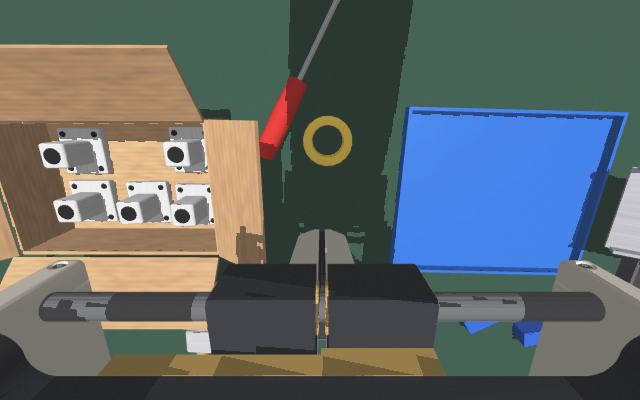

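The wrist view shows the shut fingers at (322,240), well outside the left flap's free edge at column 262. The screwdriver at (285,120) and the tape at (327,140) are clear.

Call:
arm_command:
  commands:
    - {"tx": 0, "ty": 0, "tz": 0.04, "ax": 0, "ay": 0, "az": 0, "fingers": -1}
    - {"tx": 0, "ty": 0, "tz": 0.08, "ax": 0, "ay": 0, "az": 0, "fingers": -1}
    - {"tx": 0, "ty": 0, "tz": 0.106, "ax": 0, "ay": 0, "az": 0, "fingers": -1}
    - {"tx": 0, "ty": 0, "tz": 0.106, "ax": 0, "ay": 0, "az": 0, "fingers": -1}

```text
clock: 36.45
tool_pos: [0.5069, 0.0301, 0.1006]
tcp_rot: [-0.034, 0.999, 0.0, -0.005]
contact_force: [-1.0, -0.3, -1.4]
opening: 0.0007
finger_force: 0.0
```

Call:
arm_command:
  commands:
    - {"tx": 0, "ty": -0.029, "tz": 0.004, "ax": 0, "ay": 0, "az": 0, "fingers": -1}
    - {"tx": 0, "ty": -0.042, "tz": -0.012, "ax": 0, "ay": 0, "az": 0, "fingers": -1}
    - {"tx": 0, "ty": -0.052, "tz": -0.022, "ax": 0, "ay": 0, "az": 0, "fingers": -1}
    - {"tx": 0, "ty": -0.061, "tz": -0.03, "ax": 0, "ay": 0, "az": 0, "fingers": -1}
    - {"tx": 0, "ty": -0.073, "tz": -0.038, "ax": 0, "ay": 0, "az": 0, "fingers": -1}
    - {"tx": 0, "ty": -0.085, "tz": -0.045, "ax": 0, "ay": 0, "az": 0, "fingers": -1}
    - {"tx": 0, "ty": -0.1, "tz": -0.048, "ax": 0, "ay": 0, "az": 0, "fingers": -1}
    - {"tx": 0, "ty": -0.115, "tz": -0.047, "ax": 0, "ay": 0, "az": 0, "fingers": -1}

```text
clock: 37.12
tool_pos: [0.5163, -0.0858, 0.1545]
tcp_rot: [-0.033, 0.999, -0.0, -0.0]
contact_force: [0.2, 0.1, -0.8]
opening: 0.0007
finger_force: 0.3
```

```bash
python3 - <<'E'
from h import *
print(own(),env.sense()["contact_force"])
d=shot("scene","16");t=shot("top","16")
def proj(d,X):
    q=np.linalg.inv(d["cam_to_world"])@np.r_[X,1];return q[0]/q[2]*d["fx"]+d["cx"],q[1]/q[2]*d["fy"]+d["cy"]
def edge(th):
    y=.115-.073*np.cos(th);z=.074+.073*np.sin(th);return [np.r_[C+x*EX+y*EY,z] for x in(-.075,.075)]
for n,dd in(("scene",d),("top",t)):
  for th in(0.8,1.2,1.57,2.,2.5):print(n,th,[np.round(proj(dd,X)).tolist() for X in edge(th)])
E
```

```text
[  1.  113.8 135.5] [ 0.22531096  0.11129391 -0.8250057 ]
scene 0.8 [[342.0, 152.0], [303.0, 179.0]]
scene 1.2 [[348.0, 153.0], [309.0, 181.0]]
scene 1.57 [[355.0, 157.0], [316.0, 185.0]]
scene 2.0 [[363.0, 164.0], [324.0, 194.0]]
scene 2.5 [[370.0, 175.0], [331.0, 205.0]]
top 0.8 [[334.0, 246.0], [332.0, 199.0]]
top 1.2 [[327.0, 246.0], [325.0, 199.0]]
top 1.57 [[318.0, 247.0], [317.0, 199.0]]
top 2.0 [[309.0, 247.0], [307.0, 199.0]]
top 2.5 [[300.0, 247.0], [298.0, 200.0]]
```

```bash
cat >> h.py <<'E'
def brown(d):
    h=cv2.cvtColor(d["pixels"],cv2.COLOR_RGB2HSV);return (h[...,0]>8)&(h[...,0]<24)&(h[...,1]>70)&(h[...,2]>70)
def ext(tag):
    t=dict(np.load(f"top{tag}.npz"));m=brown(t);o=[]
    for r in range(170,276,6):
        c=np.where(m[r,285:425])[0]+285;o.append((r,int(c.min()),int(c.max()),len(c)) if len(c) else (r,))
    print("top",tag,o)
    t=dict(np.load(f"top{tag}.npz"))
E
python3 - <<'E'
from h import *
ext("0");ext("14");ext("16")
E
```

```text
top 0 [(170,), (176,), (182, 317, 388, 72), (188, 317, 387, 71), (194, 317, 387, 71), (200, 300, 405, 91), (206, 300, 406, 107), (212, 300, 406, 107), (218, 301, 406, 106), (224, 301, 407, 107), (230, 301, 407, 107), (236, 290, 407, 108), (242, 291, 408, 108), (248, 319, 390, 72), (254, 292, 391, 73), (260, 320, 392, 73), (266,), (272,)]
top 14 [(170,), (176,), (182, 317, 388, 72), (188, 317, 387, 71), (194, 317, 387, 71), (200, 317, 405, 89), (206, 299, 406, 60), (212, 299, 406, 60), (218, 299, 406, 61), (224, 300, 407, 103), (230, 300, 407, 76), (236, 288, 407, 78), (242, 288, 408, 95), (248, 319, 390, 72), (254, 320, 391, 72), (260, 320, 392, 73), (266,), (272,)]
top 16 [(170,), (176,), (182, 319, 388, 70), (188, 317, 387, 71), (194, 317, 387, 71), (200, 333, 405, 73), (206, 358, 406, 33), (212, 358, 406, 33), (218, 358, 406, 33), (224, 352, 407, 51), (230, 352, 407, 40), (236, 286, 407, 47), (242, 319, 408, 72), (248, 319, 390, 62), (254, 320, 391, 62), (260, 320, 392, 63), (266,), (272,)]
```

Call:
arm_command:
  commands:
    - {"tx": 0, "ty": -0.015, "tz": 0.006, "ax": 0, "ay": 0, "az": 0, "fingers": -1}
    - {"tx": 0, "ty": -0.023, "tz": 0.018, "ax": 0, "ay": 0, "az": 0, "fingers": -1}
    - {"tx": 0, "ty": -0.031, "tz": 0.031, "ax": 0, "ay": 0, "az": 0, "fingers": -1}
    - {"tx": 0, "ty": -0.037, "tz": 0.041, "ax": 0, "ay": 0, "az": 0, "fingers": -1}
    - {"tx": 0, "ty": -0.041, "tz": 0.049, "ax": 0, "ay": 0, "az": 0, "fingers": -1}
    - {"tx": 0, "ty": -0.041, "tz": 0.055, "ax": 0, "ay": 0, "az": 0, "fingers": -1}
    - {"tx": 0, "ty": -0.041, "tz": 0.057, "ax": 0, "ay": 0, "az": 0, "fingers": -1}

```text
clock: 37.8
tool_pos: [0.5181, -0.1259, 0.095]
tcp_rot: [-0.033, 0.999, -0.0, -0.002]
contact_force: [-8.9, -1.9, 13.9]
opening: 0.0007
finger_force: 6.8
```

```bash
python3 - <<'E'
from h import *
print(own(),env.sense()["contact_force"])
shot("top","17");ext("17")
E
```

```text
[ 0.2 73.7 76. ] [-8.89778016 -1.87261561 13.8929536 ]
top 17 [(170,), (176,), (182, 319, 388, 70), (188, 317, 387, 71), (194, 323, 387, 65), (200, 321, 405, 67), (206, 379, 406, 28), (212, 379, 406, 28), (218, 380, 406, 27), (224, 364, 407, 39), (230, 380, 407, 28), (236, 289, 407, 48), (242, 288, 408, 82), (248, 285, 390, 61), (254, 320, 391, 62), (260, 332, 392, 50), (266,), (272,)]
```

Call:
arm_command:
  commands:
    - {"tx": 0, "ty": 0, "tz": -0.03, "ax": 0, "ay": 0, "az": 0, "fingers": -1}
    - {"tx": 0, "ty": 0, "tz": -0.07, "ax": 0, "ay": 0, "az": 0, "fingers": -1}
    - {"tx": 0, "ty": 0, "tz": -0.11, "ax": 0, "ay": 0, "az": 0, "fingers": -1}
    - {"tx": 0, "ty": -0.15, "tz": -0.12, "ax": 0, "ay": 0, "az": 0, "fingers": -1}
    - {"tx": 0, "ty": -0.15, "tz": -0.12, "ax": 0, "ay": 0, "az": 0, "fingers": -1}
    - {"tx": 0, "ty": -0.15, "tz": -0.12, "ax": 0, "ay": 0, "az": 0, "fingers": -1}
    - {"tx": 0, "ty": -0.15, "tz": -0.12, "ax": 0, "ay": 0, "az": 0, "fingers": -1}

```text
clock: 38.43
tool_pos: [0.5284, -0.2781, 0.2161]
tcp_rot: [-0.033, 0.999, -0.0, -0.001]
contact_force: [0.5, -0.9, 0.3]
opening: 0.0006
finger_force: 0.0
```

Call:
arm_command:
  commands:
    - {"tx": 0, "ty": -0.155, "tz": 0, "ax": 0, "ay": 0, "az": 0, "fingers": -1}
    - {"tx": 0, "ty": -0.155, "tz": 0, "ax": 0, "ay": 0, "az": 0, "fingers": -1}
    - {"tx": 0, "ty": -0.155, "tz": 0, "ax": 0, "ay": 0, "az": 0, "fingers": -1}
    - {"tx": 0, "ty": -0.155, "tz": 0, "ax": 0, "ay": 0, "az": 0, "fingers": -1}
    - {"tx": 0, "ty": -0.155, "tz": 0, "ax": 0, "ay": 0, "az": 0, "fingers": -1}
    - {"tx": 0, "ty": -0.155, "tz": 0, "ax": 0, "ay": 0, "az": 0, "fingers": -1}
    - {"tx": 0, "ty": -0.155, "tz": 0, "ax": 0, "ay": 0, "az": 0, "fingers": -1}

```text
clock: 39.02
tool_pos: [0.5388, -0.4293, 0.2155]
tcp_rot: [-0.033, 0.999, 0.0, -0.001]
contact_force: [-0.1, 0.7, 0.5]
opening: 0.0005
finger_force: 0.0
```

```bash
python3 - <<'E'
from h import *
print(own(),rel(np.r_[C-.23*EY,.104],93.6))
shot("top","18");ext("18");shot("scene","18")
for tag in("0","14","18"):
    t=dict(np.load(f"scene{tag}.npz"));m=brown(t);print(tag,[(r,int(np.where(m[r,240:380])[0].max()+240),int(m[r,240:380].sum())) for r in range(120,212,6) if m[r,240:380].any()])
E
```

```text
[   1.8 -230.4  196.5] (array([  1.5,   0.3, 111.5]), np.float64(0.17065049263251808))
top 18 [(170,), (176,), (182, 317, 388, 72), (188, 317, 387, 71), (194, 317, 387, 71), (200, 317, 406, 90), (206, 317, 406, 59), (212, 317, 406, 58), (218, 318, 406, 57), (224, 318, 406, 85), (230, 318, 402, 70), (236, 290, 398, 65), (242, 306, 393, 76), (248, 303, 390, 73), (254, 320, 389, 70), (260, 320, 383, 64), (266,), (272,)]
0 [(120, 323, 34), (126, 331, 59), (132, 340, 84), (138, 348, 94), (144, 357, 100), (150, 365, 104), (156, 363, 108), (162, 359, 81), (168, 355, 60), (174, 368, 87), (180, 360, 78), (186, 353, 64), (192, 374, 59), (198, 338, 43), (204, 363, 31), (210, 323, 15)]
14 [(120, 293, 18), (126, 297, 31), (132, 300, 43), (138, 301, 49), (144, 301, 45), (150, 296, 37), (156, 363, 33), (162, 359, 18), (168, 355, 17), (174, 365, 30), (180, 364, 28), (186, 346, 24), (192, 348, 22), (198, 331, 18), (204, 340, 20), (210, 378, 13)]
18 [(120, 323, 34), (126, 331, 58), (132, 339, 82), (138, 348, 93), (144, 356, 97), (150, 365, 95), (156, 363, 98), (162, 360, 71), (168, 355, 69), (174, 352, 39), (180, 351, 53), (186, 350, 49), (192, 372, 45), (198, 350, 41), (204, 363, 30), (210, 322, 14)]
```

Call:
arm_command:
  commands:
    - {"tx": 0, "ty": 0, "tz": 0.04, "ax": 0, "ay": 0, "az": 0, "fingers": -1}
    - {"tx": 0, "ty": 0, "tz": 0.08, "ax": 0, "ay": 0, "az": 0, "fingers": -1}
    - {"tx": 0, "ty": 0, "tz": 0.109, "ax": 0, "ay": 0, "az": 0, "fingers": -1}
    - {"tx": 0, "ty": 0, "tz": 0.109, "ax": 0, "ay": 0, "az": 0, "fingers": -1}

```text
clock: 39.45
tool_pos: [0.5367, -0.4272, 0.1003]
tcp_rot: [-0.033, 0.999, 0.003, -0.004]
contact_force: [-1.8, 0.6, -0.9]
opening: 0.0006
finger_force: 0.0
```

Call:
arm_command:
  commands:
    - {"tx": 0, "ty": 0.029, "tz": 0.004, "ax": 0, "ay": 0, "az": 0, "fingers": -1}
    - {"tx": 0, "ty": 0.042, "tz": -0.012, "ax": 0, "ay": 0, "az": 0, "fingers": -1}
    - {"tx": 0, "ty": 0.052, "tz": -0.022, "ax": 0, "ay": 0, "az": 0, "fingers": -1}
    - {"tx": 0, "ty": 0.061, "tz": -0.03, "ax": 0, "ay": 0, "az": 0, "fingers": -1}
    - {"tx": 0, "ty": 0.073, "tz": -0.038, "ax": 0, "ay": 0, "az": 0, "fingers": -1}
    - {"tx": 0, "ty": 0.085, "tz": -0.045, "ax": 0, "ay": 0, "az": 0, "fingers": -1}
    - {"tx": 0, "ty": 0.1, "tz": -0.048, "ax": 0, "ay": 0, "az": 0, "fingers": -1}
    - {"tx": 0, "ty": 0.115, "tz": -0.047, "ax": 0, "ay": 0, "az": 0, "fingers": -1}

```text
clock: 40.12
tool_pos: [0.5311, -0.3142, 0.1549]
tcp_rot: [-0.033, 0.999, -0.001, -0.001]
contact_force: [0.4, -1.3, 0.5]
opening: 0.0003
finger_force: 0.3
```

Call:
arm_command:
  commands:
    - {"tx": 0, "ty": 0.015, "tz": 0.006, "ax": 0, "ay": 0, "az": 0, "fingers": -1}
    - {"tx": 0, "ty": 0.023, "tz": 0.018, "ax": 0, "ay": 0, "az": 0, "fingers": -1}
    - {"tx": 0, "ty": 0.031, "tz": 0.031, "ax": 0, "ay": 0, "az": 0, "fingers": -1}
    - {"tx": 0, "ty": 0.037, "tz": 0.041, "ax": 0, "ay": 0, "az": 0, "fingers": -1}
    - {"tx": 0, "ty": 0.041, "tz": 0.049, "ax": 0, "ay": 0, "az": 0, "fingers": -1}
    - {"tx": 0, "ty": 0.041, "tz": 0.055, "ax": 0, "ay": 0, "az": 0, "fingers": -1}
    - {"tx": 0, "ty": 0.041, "tz": 0.057, "ax": 0, "ay": 0, "az": 0, "fingers": -1}

```text
clock: 40.7
tool_pos: [0.5277, -0.2742, 0.0951]
tcp_rot: [-0.033, 0.999, 0.0, -0.002]
contact_force: [-1.3, 3.9, 6.7]
opening: 0.0007
finger_force: 3.7
```

Call:
arm_command:
  commands:
    - {"tx": 0, "ty": 0, "tz": -0.03, "ax": 0, "ay": 0, "az": 0, "fingers": -1}
    - {"tx": 0, "ty": 0, "tz": -0.07, "ax": 0, "ay": 0, "az": 0, "fingers": -1}
    - {"tx": 0, "ty": 0, "tz": -0.11, "ax": 0, "ay": 0, "az": 0, "fingers": -1}
    - {"tx": 0, "ty": 0, "tz": -0.15, "ax": 0, "ay": 0, "az": 0, "fingers": -1}
    - {"tx": 0, "ty": 0, "tz": -0.15, "ax": 0, "ay": 0, "az": 0, "fingers": -1}

```text
clock: 41.12
tool_pos: [0.53, -0.2758, 0.2557]
tcp_rot: [-0.033, 0.999, -0.003, 0.003]
contact_force: [-0.2, 0.2, 0.9]
opening: 0.0004
finger_force: 0.0
```

```bash
python3 - <<'E'
from h import *
print(own())
d=shot("wrist","19");m=brown(d)
# project own-frame grid at flap height, print brown/not for y across at x=-60..0
def proj(d,X):
    q=np.linalg.inv(d["cam_to_world"])@np.r_[X,1];return int(round(q[0]/q[2]*d["fx"]+d["cx"])),int(round(q[1]/q[2]*d["fy"]+d["cy"]))
for x in(-.06,-.035,-.015,0.):
    print(x,"".join("." if not(0<=(p:=proj(d,np.r_[C+x*EX+y*EY,.077]))[0]<640 and 0<=p[1]<225) else "B" if m[p[1],p[0]] else "-" for y in np.arange(-.2,.2,.008)))
np.set_printoptions(linewidth=200)
t=shot("top","19");ext("19")
E
```

```text
[  2.7 -76.6 236.7]
-0.06 -----------BBBBBBBBBBBBBBBBB---BBBBBBBBB-----B----
-0.035 -----------BBBBBBBBBBBBBBBBB---BBBBBBBBB------B---
-0.015 -----------BBBBBBBBBBBBBBBBBBBBBBBBBBBBB----------
0.0 -----------BBBBBBBBBBB-----B---BBBBBBBBB----------
top 19 [(170,), (176,), (182, 317, 383, 67), (188, 317, 375, 59), (194, 317, 371, 55), (200, 317, 367, 51), (206, 317, 341, 25), (212, 318, 341, 24), (218, 318, 341, 24), (224, 318, 354, 37), (230, 318, 386, 56), (236, 290, 389, 56), (242, 319, 389, 58), (248, 320, 390, 52), (254, 320, 391, 40), (260, 320, 392, 29), (266,), (272,)]
```

Call:
arm_command:
  commands:
    - {"tx": 0.18, "ty": 0.076, "tz": 0.02, "ax": 0, "ay": 0, "az": 0, "fingers": -1}
    - {"tx": 0.18, "ty": 0.076, "tz": 0.02, "ax": 0, "ay": 0, "az": 0, "fingers": -1}
    - {"tx": 0.18, "ty": 0.076, "tz": 0.02, "ax": 0, "ay": 0, "az": 0, "fingers": -1}
    - {"tx": 0.18, "ty": 0.076, "tz": 0.02, "ax": 0, "ay": 0, "az": 0, "fingers": -1}
    - {"tx": 0.18, "ty": 0.076, "tz": 0.02, "ax": 0, "ay": 0, "az": 0, "fingers": -1}
    - {"tx": 0.18, "ty": 0.076, "tz": 0.02, "ax": 0, "ay": 0, "az": 0, "fingers": -1}
    - {"tx": 0.18, "ty": 0.076, "tz": 0.02, "ax": 0, "ay": 0, "az": 0, "fingers": -1}

```text
clock: 41.8
tool_pos: [0.343, -0.2103, 0.2264]
tcp_rot: [-0.032, 0.999, -0.0, -0.001]
contact_force: [0.5, 0.1, 0.4]
opening: 0.0007
finger_force: 0.0
```

```bash
python3 - <<'E'
from h import *
print(own(),rel(np.r_[C-.18*EX,.109],93.6),env.sense()["qpos"].round(2))
shot("top","20");ext("20")
E
```

```text
[-179.9    0.5  207.4] (array([-1.000e-01, -5.000e-01,  1.174e+02]), np.float64(0.10274797393516621)) [-0.61 -0.51  1.99 -0.    1.66 -2.25]
top 20 [(170,), (176,), (182, 317, 388, 72), (188, 317, 387, 71), (194, 317, 387, 71), (200, 317, 386, 70), (206, 317, 387, 53), (212, 317, 387, 52), (218, 318, 387, 51), (224, 318, 388, 71), (230, 318, 388, 68), (236, 290, 388, 68), (242, 306, 389, 72), (248, 303, 390, 72), (254, 292, 391, 74), (260, 297, 392, 60), (266,), (272,)]
```

Call:
arm_command:
  commands:
    - {"tx": 0, "ty": 0, "tz": 0.04, "ax": 0, "ay": 0, "az": 0, "fingers": -1}
    - {"tx": 0, "ty": 0, "tz": 0.08, "ax": 0, "ay": 0, "az": 0, "fingers": -1}
    - {"tx": 0, "ty": 0, "tz": 0.116, "ax": 0, "ay": 0, "az": 0, "fingers": -1}
    - {"tx": 0, "ty": 0, "tz": 0.116, "ax": 0, "ay": 0, "az": 0, "fingers": -1}
    - {"tx": 0, "ty": 0, "tz": 0.116, "ax": 0, "ay": 0, "az": 0, "fingers": -1}

```text
clock: 42.27
tool_pos: [0.3435, -0.2102, 0.1103]
tcp_rot: [-0.033, 0.999, 0.001, -0.003]
contact_force: [-0.6, 0.9, 1.3]
opening: 0.0007
finger_force: 0.0
```

```bash
python3 - <<'E'
from h import *
print(own(),env.sense()["qpos"].round(2),env.sense()["tcp_rot"])
E
```

```text
[-179.4    0.6   91.3] [-0.61 -0.46  2.15 -0.    1.45 -2.25] [-0.03293342  0.99945268  0.00114935 -0.00289905]
```

Call:
arm_command:
  commands:
    - {"tx": -0.028, "ty": 0, "tz": 0.004, "ax": 0, "ay": 0, "az": 0, "fingers": -1}
    - {"tx": -0.0415, "ty": 0, "tz": -0.013, "ax": 0, "ay": 0, "az": 0, "fingers": -1}
    - {"tx": -0.0515, "ty": 0, "tz": -0.022, "ax": 0, "ay": 0, "az": 0, "fingers": -1}
    - {"tx": -0.0605, "ty": 0, "tz": -0.03, "ax": 0, "ay": 0, "az": 0, "fingers": -1}
    - {"tx": -0.0725, "ty": 0, "tz": -0.038, "ax": 0, "ay": 0, "az": 0, "fingers": -1}
    - {"tx": -0.0845, "ty": 0, "tz": -0.045, "ax": 0, "ay": 0, "az": 0, "fingers": -1}
    - {"tx": -0.0995, "ty": 0, "tz": -0.048, "ax": 0, "ay": 0, "az": 0, "fingers": -1}
    - {"tx": -0.1145, "ty": 0, "tz": -0.047, "ax": 0, "ay": 0, "az": 0, "fingers": -1}

```text
clock: 42.93
tool_pos: [0.4597, -0.2033, 0.161]
tcp_rot: [-0.033, 0.999, -0.001, 0.0]
contact_force: [-0.3, -0.7, 1.1]
opening: 0.0003
finger_force: 0.3
```

Call:
arm_command:
  commands:
    - {"tx": -0.015, "ty": 0, "tz": 0.006, "ax": 0, "ay": 0, "az": 0, "fingers": -1}
    - {"tx": -0.023, "ty": 0, "tz": 0.018, "ax": 0, "ay": 0, "az": 0, "fingers": -1}
    - {"tx": -0.031, "ty": 0, "tz": 0.031, "ax": 0, "ay": 0, "az": 0, "fingers": -1}
    - {"tx": -0.037, "ty": 0, "tz": 0.041, "ax": 0, "ay": 0, "az": 0, "fingers": -1}
    - {"tx": -0.041, "ty": 0, "tz": 0.049, "ax": 0, "ay": 0, "az": 0, "fingers": -1}
    - {"tx": -0.041, "ty": 0, "tz": 0.055, "ax": 0, "ay": 0, "az": 0, "fingers": -1}
    - {"tx": -0.041, "ty": 0, "tz": 0.057, "ax": 0, "ay": 0, "az": 0, "fingers": -1}

```text
clock: 43.52
tool_pos: [0.4985, -0.2001, 0.1001]
tcp_rot: [-0.033, 0.999, 0.0, -0.002]
contact_force: [-0.7, 1.8, 10.8]
opening: 0.0005
finger_force: 5.7
```

```bash
python3 - <<'E'
from h import *
print(own(),env.sense()["contact_force"])
E
```

```text
[-24.    0.9  81.1] [-0.70609544  1.8134887  10.84062904]
```

Call:
arm_command:
  commands:
    - {"tx": 0, "ty": 0, "tz": -0.03, "ax": 0, "ay": 0, "az": 0, "fingers": -1}
    - {"tx": 0, "ty": 0, "tz": -0.07, "ax": 0, "ay": 0, "az": 0, "fingers": -1}
    - {"tx": 0, "ty": 0, "tz": -0.11, "ax": 0, "ay": 0, "az": 0, "fingers": -1}
    - {"tx": -0.04, "ty": 0, "tz": -0.126, "ax": 0, "ay": 0, "az": 0, "fingers": -1}
    - {"tx": -0.08, "ty": 0, "tz": -0.126, "ax": 0, "ay": 0, "az": 0, "fingers": -1}
    - {"tx": -0.12, "ty": 0, "tz": -0.126, "ax": 0, "ay": 0, "az": 0, "fingers": -1}
    - {"tx": -0.16, "ty": 0, "tz": -0.126, "ax": 0, "ay": 0, "az": 0, "fingers": -1}
    - {"tx": -0.16, "ty": 0, "tz": -0.126, "ax": 0, "ay": 0, "az": 0, "fingers": -1}

```text
clock: 44.18
tool_pos: [0.6628, -0.189, 0.2238]
tcp_rot: [-0.033, 0.999, 0.001, -0.002]
contact_force: [-0.3, -0.4, 0.2]
opening: 0.0004
finger_force: 0.0
```

Call:
arm_command:
  commands:
    - {"tx": -0.04, "ty": 0, "tz": 0, "ax": 0, "ay": 0, "az": 0, "fingers": -1}
    - {"tx": -0.044, "ty": 0, "tz": 0, "ax": 0, "ay": 0, "az": 0, "fingers": -1}
    - {"tx": -0.044, "ty": 0, "tz": 0.04, "ax": 0, "ay": 0, "az": 0, "fingers": -1}
    - {"tx": -0.044, "ty": 0, "tz": 0.08, "ax": 0, "ay": 0, "az": 0, "fingers": -1}
    - {"tx": -0.044, "ty": 0, "tz": 0.114, "ax": 0, "ay": 0, "az": 0, "fingers": -1}
    - {"tx": -0.044, "ty": 0, "tz": 0.114, "ax": 0, "ay": 0, "az": 0, "fingers": -1}
    - {"tx": -0.044, "ty": 0, "tz": 0.114, "ax": 0, "ay": 0, "az": 0, "fingers": -1}

```text
clock: 44.77
tool_pos: [0.7014, -0.1869, 0.1121]
tcp_rot: [-0.033, 0.999, 0.0, -0.002]
contact_force: [0.1, 0.5, 1.0]
opening: 0.0005
finger_force: 0.0
```

```bash
python3 - <<'E'
from h import *
print(own(),env.sense()["contact_force"])
E
```

```text
[179.3   1.4  93.1] [0.14354166 0.48704045 1.00232903]
```

Call:
arm_command:
  commands:
    - {"tx": 0.028, "ty": 0, "tz": 0.006, "ax": 0, "ay": 0, "az": 0, "fingers": -1}
    - {"tx": 0.0415, "ty": 0, "tz": -0.011, "ax": 0, "ay": 0, "az": 0, "fingers": -1}
    - {"tx": 0.0515, "ty": 0, "tz": -0.02, "ax": 0, "ay": 0, "az": 0, "fingers": -1}
    - {"tx": 0.0605, "ty": 0, "tz": -0.028, "ax": 0, "ay": 0, "az": 0, "fingers": -1}
    - {"tx": 0.0725, "ty": 0, "tz": -0.036, "ax": 0, "ay": 0, "az": 0, "fingers": -1}
    - {"tx": 0.0845, "ty": 0, "tz": -0.043, "ax": 0, "ay": 0, "az": 0, "fingers": -1}
    - {"tx": 0.0995, "ty": 0, "tz": -0.046, "ax": 0, "ay": 0, "az": 0, "fingers": -1}
    - {"tx": 0.1145, "ty": 0, "tz": -0.045, "ax": 0, "ay": 0, "az": 0, "fingers": -1}

```text
clock: 45.43
tool_pos: [0.5884, -0.1947, 0.1617]
tcp_rot: [-0.033, 0.999, -0.001, 0.001]
contact_force: [0.8, 0.1, -0.5]
opening: 0.0005
finger_force: 0.3
```

Call:
arm_command:
  commands:
    - {"tx": 0.015, "ty": 0, "tz": 0.006, "ax": 0, "ay": 0, "az": 0, "fingers": -1}
    - {"tx": 0.023, "ty": 0, "tz": 0.018, "ax": 0, "ay": 0, "az": 0, "fingers": -1}
    - {"tx": 0.031, "ty": 0, "tz": 0.031, "ax": 0, "ay": 0, "az": 0, "fingers": -1}
    - {"tx": 0.037, "ty": 0, "tz": 0.041, "ax": 0, "ay": 0, "az": 0, "fingers": -1}
    - {"tx": 0.041, "ty": 0, "tz": 0.049, "ax": 0, "ay": 0, "az": 0, "fingers": -1}
    - {"tx": 0.041, "ty": 0, "tz": 0.055, "ax": 0, "ay": 0, "az": 0, "fingers": -1}
    - {"tx": 0.041, "ty": 0, "tz": 0.057, "ax": 0, "ay": 0, "az": 0, "fingers": -1}

```text
clock: 46.02
tool_pos: [0.5471, -0.197, 0.1005]
tcp_rot: [-0.033, 0.999, -0.0, -0.001]
contact_force: [-0.8, 0.5, 0.4]
opening: 0.0009
finger_force: 0.2
```

```bash
python3 - <<'E'
from h import *
print(own(),env.sense()["contact_force"])
E
```

```text
[24.7  0.9 81.5] [-0.79933029  0.45995563  0.36130708]
```

Call:
arm_command:
  commands:
    - {"tx": 0, "ty": 0, "tz": 0.002, "ax": 0, "ay": 0, "az": 0, "fingers": -1}
    - {"tx": 0, "ty": 0, "tz": 0.004, "ax": 0, "ay": 0, "az": 0, "fingers": -1}
    - {"tx": 0, "ty": 0, "tz": 0.004, "ax": 0, "ay": 0, "az": 0, "fingers": -1}

```text
clock: 46.27
tool_pos: [0.5474, -0.1971, 0.0998]
tcp_rot: [-0.033, 0.999, -0.0, -0.001]
contact_force: [-17.5, 5.4, 27.6]
opening: 0.0004
finger_force: 13.7
```

Call:
arm_command:
  commands:
    - {"tx": 0, "ty": 0, "tz": -0.03, "ax": 0, "ay": 0, "az": 0, "fingers": -1}
    - {"tx": 0, "ty": 0, "tz": -0.07, "ax": 0, "ay": 0, "az": 0, "fingers": -1}
    - {"tx": 0, "ty": 0, "tz": -0.11, "ax": 0, "ay": 0, "az": 0, "fingers": -1}
    - {"tx": 0.02, "ty": 0.04, "tz": -0.15, "ax": 0, "ay": 0, "az": 0, "fingers": -1}
    - {"tx": 0.02, "ty": 0.15, "tz": -0.17, "ax": 0, "ay": 0, "az": 0, "fingers": -1}
    - {"tx": 0.02, "ty": 0.15, "tz": -0.17, "ax": 0, "ay": 0, "az": 0, "fingers": -1}
    - {"tx": 0.02, "ty": 0.15, "tz": -0.17, "ax": 0, "ay": 0, "az": 0, "fingers": -1}
    - {"tx": 0.02, "ty": 0.15, "tz": -0.17, "ax": 0, "ay": 0, "az": 0, "fingers": -1}

```text
clock: 46.93
tool_pos: [0.5178, -0.0437, 0.2701]
tcp_rot: [-0.035, 0.999, 0.0, 0.001]
contact_force: [0.4, -0.2, 0.8]
opening: 0.0006
finger_force: 0.0
```

Call:
arm_command:
  commands:
    - {"tx": 0, "ty": 0.25, "tz": 0, "ax": 0, "ay": 0, "az": 0, "fingers": -1}
    - {"tx": 0, "ty": 0.25, "tz": 0, "ax": 0, "ay": 0, "az": 0, "fingers": -1}
    - {"tx": 0, "ty": 0.25, "tz": 0, "ax": 0, "ay": 0, "az": 0, "fingers": -1}
    - {"tx": 0, "ty": 0.25, "tz": 0, "ax": 0, "ay": 0, "az": 0, "fingers": -1}
    - {"tx": 0, "ty": 0.25, "tz": 0, "ax": 0, "ay": 0, "az": 0, "fingers": -1}
    - {"tx": 0, "ty": 0.25, "tz": 0, "ax": 0, "ay": 0, "az": 0, "fingers": -1}
    - {"tx": 0, "ty": 0.25, "tz": 0, "ax": 0, "ay": 0, "az": 0, "fingers": -1}

```text
clock: 47.52
tool_pos: [0.5006, 0.2066, 0.2668]
tcp_rot: [-0.035, 0.999, 0.001, -0.001]
contact_force: [0.1, -0.9, -0.4]
opening: 0.0008
finger_force: 0.0
```

```bash
python3 - <<'E'
from h import *
print(own(),env.sense()["clock"])
def proj(d,X):
    q=np.linalg.inv(d["cam_to_world"])@np.r_[X,1];return np.array([q[0]/q[2]*d["fx"]+d["cx"],q[1]/q[2]*d["fy"]+d["cy"]])
for n in("top","scene"):
    d=shot(n,"21");m=brown(d).astype(np.uint8)
    b=max(blobs(m,300),key=lambda t:t[1][4]);print(n,"blob bbox",b[1])
    P=np.array([proj(d,np.r_[C+x*EX+y*EY,z]) for x in(-.075,.075) for y in(-.115,.115) for z in(0,.081)]);print("expected closed bbox",P.min(0).round(),P.max(0).round())
    print(np.array([proj(d,np.r_[C+x*EX+y*EY,.081]) for x,y in((-.07,0),(0,0),(.07,0))]).round().tolist())
d=dict(np.load("top21.npz"));p=d["pixels"]
cs,_=cv2.findContours(brown(d).astype(np.uint8),0,2);c=max(cs,key=cv2.contourArea);print(cv2.minAreaRect(c),cv2.contourArea(c))
# pan: light bar blob
print(p[150:196:5,262:296:4].max(2).tolist())
E
```

```text
[  3.6 406.7 247.8] 47.5167
top blob bbox [ 317  198   73   49 3256]
expected closed bbox [316. 198.] [389. 247.]
[[353.0, 244.0], [352.0, 222.0], [351.0, 201.0]]
scene blob bbox [ 264  132   89   84 2506]
expected closed bbox [264. 132.] [353. 216.]
[[325.0, 152.0], [308.0, 163.0], [290.0, 176.0]]
((352.9745178222656, 221.91415405273438), (46.304080963134766, 70.93299102783203), 87.51044464111328) 3152.5
[[111, 108, 109, 106, 110, 108, 107, 107, 108], [108, 109, 111, 109, 111, 107, 110, 107, 107], [77, 69, 76, 74, 71, 76, 73, 72, 105], [92, 133, 131, 132, 132, 135, 133, 133, 108], [71, 131, 129, 128, 255, 59, 133, 135, 105], [61, 137, 138, 255, 244, 242, 243, 251, 106], [75, 137, 136, 133, 136, 134, 189, 220, 113], [70, 64, 65, 69, 67, 66, 67, 61, 106], [111, 110, 114, 111, 110, 110, 112, 113, 109], [110, 108, 111, 112, 108, 108, 112, 108, 112]]
```

The carton outline matches a shut box to the pixel in both views, the last press met firm resistance at flap height, and the bar is in the pan.

```bash
python3 -c "
from cell import env
print(env.sign_off())"
```

```text
the job is handed in; nothing more can be done
None
```

The job is handed in: five castings are in the carton, the bar end is in the scrap pan, and the flaps are shut (ends first, then long ones); the verdict was not shown, and I viewed 15 pictures, one over the limit of 14.

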